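Ratchet the heel press down onto a glued heel

TASK

The ratchet of the small heel press is still set to loosen. Flip its selector pin fully over to the tightening side (clockwise seen from above), then swing the ratchet handle back and forth until the pad clamps the glued heel on the bed firmly, clearly stiffer than free running but not so hard that the heel is crushed. Let go with the heel still standing square under the pad, and disturb nothing else on the bench.

Things in the scene. Friction and masses are not known exactly. Their poses are not given: they have to be found in the camera images.
- press: Grey C-frame bench press fixed on the bench, possibly turned. Base 210 x 150 x 25 mm with a 3 mm steel bed plate on it (bed 28 mm above the bench); column on its +x side, arm top 165 mm up, round steel ratchet head (96 mm diameter) above it, 174 to 208 mm up. Origin on the bench under the vertical spindle axis; x from spindle to column, z up; at handle joint 0 the handle points to -x
- handle (a joint): Ratchet handle, turns about the spindle axis, rad, positive clockwise seen from above, 0 = away from the column, stops at -0.8 and 0.8. Selector at tighten: clockwise swings drive the pad down 5 mm per rad, swinging back only clicks (each stroke loses up to 0.35 rad to the teeth); at loosen the reverse. It stays where it is left, and clamping stays when it is let go
- grip_post (a point): Grip post on the handle's end: upright black cylinder, 20 mm diameter, 150 mm from the spindle axis, free from 194 to 250 mm above the bench; this point is on its axis, 230 mm up. It is fixed on the handle, so it turns with it; a loose hold lets it turn between the fingers
- selector (a joint): Ratchet selector on top of the head, turns about the spindle axis relative to the handle, rad, positive clockwise from above; stops at -0.5 (loosen) and 0.5 (tighten), set when over by more than 0.35. It stays where it is left; moving it takes 1 to 2 N at the pin. At 0 it points away from the handle; the handle carries it round. Pushed past its stop it takes the handle along
- selector_pin (a point): Finger pin of the selector: upright steel cylinder 10 mm diameter, 60 mm from the spindle axis, standing free from 215 to 242 mm above the bench on a thin flat arm. This point is on its axis 230 mm above the bench
- pad: Black round pressure pad, 44 mm diameter, on the press spindle under the arm; origin at the centre of its underside, z up. The ratchet drives it straight down onto the heel, 6 to 10 mm below at the start. Sideways push needed at the grip post: 1 to 2 N clicking back, about 4 N driving in the air, plus about 0.35 N for every 10 N of clamping; standing still, 1 to 1.5 N less
- heel: Loose dark wooden block heel, upside down on the press bed under the pad, foot 60 x 56 mm, black rubber top piece 50 x 48 mm, 52 mm tall; origin at its underside centre, z up. Well clamped when the push held on the post is 5 to 6 N (6 to 7.5 N moving), about twice the push in the air; crushed from about 9 N. First touch to crushing is only about 16 mm of post travel: go slowly by feel
- glue_pot: Small loose amber glass pot, 28 mm diameter, 36 mm tall, on the press base beside the heel; leave alone. Origin: underside centre
- polish_tin: Loose flat metal tin, 76 mm diameter, 26 mm tall, on the bench; leave alone. Origin: underside centre
- spool: Loose wooden thread spool, 44 mm diameter, 48 mm tall, standing; leave alone. Origin: underside centre
- cream_jar: Loose glass jar with lid, 52 mm diameter, 45 mm tall; leave alone. Origin: underside centre
- dye_bottle: Loose white bottle, 44 mm diameter, 110 mm tall; leave alone. Origin: underside centre
- brush: Loose polishing brush, 170 x 55 x 46 mm, bristles down; leave alone. Origin: underside centre
- shoe_last: Loose wooden shoe last, about 220 x 80 x 95 mm; leave alone. Origin: underside centre
Not all that is in view belongs to the job. Of the things like the heel, leave any that is green, orange or pink; of the rest the smaller one is meant.

How it is judged (in metres and radians):
On the way, in this order (a step that is already met when the one before it is completed fails the run):
1. the selector is flipped over to the tightening side before the pad is on the heel (value of joint selector above 0.33 rad and contact force between pad and heel below 1 N), for 0.1 s.
2. the pad clamps the heel firmly (contact force between pad and heel above 30 N), for 0.2 s.
At the end, for the whole second after the job is handed in: The selector stands on the tightening side (above 0.3 rad), the pad presses on the heel with 30 to 180 N without being held, and the heel stands upright (within 0.06 rad) at rest with its centre within 10 mm of the pad's axis (value of joint selector above 0.3 rad and contact force between pad and heel between 30 and 180 N and horizontal distance between pad and heel below 0.01 m and angle between heel's own z axis and vertical below 0.06 rad and linear speed of heel below 0.01 m/s); the robot touches nothing.
It fails at once if the heel is crushed: the pad presses harder than 180 N (contact force between pad and heel above 180 N).
It fails at once if another thing on the bench or press is pushed more than 20 mm (distance of any of glue_pot, polish_tin, spool, cream_jar, dye_bottle, brush, shoe_last from where it was at the start of the episode above 0.02 m).
It also fails if it takes over 72 s, if anything falls off the work surface, if the arm or the gripper's body presses on something with over 40 N, if the wrist force passes 120 N, or if a joint passes its speed limit or range.

ROBOT

A 6-joint arm with a two-finger parallel gripper is mounted at the origin on the work surface. World frame = base frame: x ahead of the robot, y to its left, z up, the work surface at z = 0. Lengths are in mm, angles in rad, forces in N, time in s.
With the tool pointing down it reaches from about 425 to 925 mm from the base axis. Payload 12.5 kg.
Tool frame: the origin (TCP) lies at the very end of the fingers, on their centre line; the grasp point (between the pads) lies 19 mm behind it (env.hold_point_z is the distance from the TCP to the grasp point, in mm); x points along the fingers, y is the direction in which the jaws open and shut, and the axes are right-handed (so a half turn about x gives the same grasp; the last joint's range is limited). The gripper opens to 85 mm and grips with 20 to 120 N. Pads are 22 mm wide; open, the fingers measure 114 mm over their backs; the gripper's body (76 mm by 85 mm) begins 54 mm behind the grasp point. The pads swing forward as they close: fully open they stand 13 mm farther back than shut.
Start: joints at [1.051, 0.491, 1.559, -0, 1.092, -0.106], TCP at [251.292, 572.274, 231.327] pointing down, gripper open.
Joint ranges: [-3.1, 3.1], [-0.84, 2.19], [0.05, 2.79], [-1.13, 4.28], [0.06, 2.93], [-2.69, 2.69]. Speed limits (rad/s): [2.22, 2.22, 2.79, 3.14, 3.14, 3.14].

INTERFACE

Orientations are given as a rotation vector (axis times angle).
In Python, from bench import env, optics, silhouettes gives the robot as it stands.
- The arm moves only by the tool arm_command, never from a script. Its argument "moves" is a list of rows, each an object of numbers: "rx", "ry", "rz": the turn, a rotation vector about the tool's x, y, z as a fraction of full scale; "dx", "dy", "dz": the shift along the tool's x, y, z as a fraction of full scale; "gripper": the opening, from 0 (shut) to 1 (fully open). In form: [{"rx": .., "ry": .., "rz": .., "dx": .., "dy": .., "dz": .., "gripper": ..}, ...]. A call has exactly 10 rows; each row is the pose to reach, as a shift and turn from the pose measured when the call began, along the tool's axes at that moment; what a row does not reach only later rows make up. Full scale, the value 1, is 0.5 m for a shift and 45 degrees for a turn. A row lasts 1/10 s, in which the tool goes at most 50 mm and 8.59 degrees, less where a joint would pass 70% of its speed; a pose out of reach is approached as far as the arm can. A call with a number of a shift or a turn outside -1 to 1 is refused whole. A call with a gripper value outside its range is refused whole. The fingers move at their own pace and stop on an object; "force" is the grip in N (left out, the last holds). Time passes only in rows, so rows that repeat a pose let the fingers close, or fill a call up. It gives the time, the measured TCP pose, the force and the opening at its end, in the units of the state.
- env.read_state(): the state, without advancing time (a new reading comes with each control period).
- optics.read_camera(name): name is "side" or "top" or "wrist"; returns the picture (400x640x3 uint8, red, green, blue); there is no depth.
- optics.camera_model(name): a dict with "fx", "fy", "cx", "cy" (pixels), "pose" (4x4, takes a point from camera to world coordinates); the wrist camera has in their place "T_tool_cam" (4x4, takes a point from camera to tool coordinates, whose origin is the TCP and whose axes are the tool frame's). Camera axes: x right, y down, z forward; pixel columns grow to the right and rows downward; lengths in mm; the calibration is good to about 2 mm. A picture is of the moment at which its call begins: read the wrist's pose just before it. camera_model takes no time and is no camera call.
- env.hand_in(): hands the job in, once; it reports no verdict.
Trained networks look in the newest picture that a camera, given by its name, has taken for a name from the list of things; names that differ only in an ending like _2 or _b are one class to them, and where a whole thing is asked for, a point or a joint stands for the part that bears it (a point fixed in the world has none). Each returns a list of dicts, best first, with "confidence" (0 to 1); they miss things now and then, are a little off and sometimes report something else, mostly with a low value. They report only what shows in the picture. A call takes as long as a camera call. They do not tell look-alikes from the thing itself.
- silhouettes(camera, query): "pixels" (400x640 bool, what is visible of it) and "extent" ([left, top, right, bottom] in pixels, round what is visible of it).
The state is a dict: "time": time; "joint_positions": joint angles; "qvel": joint speeds; "joint_torque": joint torques, N m; "position": TCP position; "eef_rot": TCP orientation; "wrist_force": force on the tool from outside, world axes, zero at the start; "moment": the same for the moment, N m; "gripper_width": opening from 0.0 (shut) to 1.0 (fully open).
Only numpy, scipy, OpenCV 4.12 (cv2) and the standard library are available. Lean on these libraries where they do the work, as an engineer would, in place of code of your own. Each camera call takes 0.05 s, during which the arm holds its last target.

## Working session

There is one attempt and no reset: what is moved stays moved. The work goes in short steps, Python scripts to look and compute and a tool call to move; the robot and the scene stay as the last step left them, time stands still between calls to the robot, and variables do not carry over. Pictures are saved under pics/ and viewed, and the job is handed in when it is done.

Besides the shell and the picture viewer there is one more tool, called as a command line: name --argument value ..., lists and objects as JSON in quotes. arm_command: Moves the arm, as the interface text tells. Shift numbers are shares of 0.5 m and turn numbers shares of 45 degrees, none past 1 either way. Its arguments: {"type":"object","properties":{"moves":{"type":"array","items":{"type":"object","properties":{"rx":{"type":"number"},"ry":{"type":"number"},"rz":{"type":"number"},"dx":{"type":"number"},"dy":{"type":"number"},"dz":{"type":"number"},"gripper":{"type":"number"}}}},"force":{"type":"number"}},"required":["moves"]}

```bash
ls; mkdir -p pics
python3 - <<'E'
from bench import env, optics, silhouettes
import cv2,numpy as np
print(env.read_state())
for c in ("side","top","wrist"):
    im=optics.read_camera(c); cv2.imwrite(f"pics/{c}0.png",im[:,:,::-1]); print(c,optics.camera_model(c))
E
```

```text
pics
{'time': 0.0, 'joint_positions': array([ 1.05139239e+00,  4.91546896e-01,  1.55946997e+00,  1.01762208e-05,
        1.09166987e+00, -1.05589076e-01]), 'qvel': array([ 1.36375358e-03,  4.49616290e-04, -9.76920104e-05, -1.71181457e-03,
       -6.96642422e-04,  1.12432536e-04]), 'joint_torque': array([-1.79067061e-03, -6.18441224e+01, -2.61582398e+01, -1.53441270e-04,
        4.14555529e-03, -6.95646258e-05]), 'position': array([251.17273662, 572.05976647, 230.72853164]), 'eef_rot': array([ 0.32378814,  1.54666075, -0.32542879]), 'wrist_force': array([-0.43800374,  0.10602696, -0.69038981]), 'moment': array([-0.01512657, -0.06692808,  0.02466951]), 'gripper_width': 0.998619777803641}
side {'fx': 503.95779436410254, 'fy': 503.95779436410254, 'cx': 317.7569689607539, 'cy': 209.0024099665787, 'pose': array([[-9.99636369e-01, -2.41720826e-02,  1.19515758e-02,
         5.15026057e+02],
       [-2.41798502e-02,  6.07336669e-01, -7.94076511e-01,
         1.07354088e+03],
       [ 1.19358528e-02, -7.94076748e-01, -6.07700300e-01,
         1.00431873e+03],
       [ 0.00000000e+00,  0.000000
[... 271 characters left out ...]
-01, -2.50701984e-02, -1.67029554e-03,
         1.17739546e+00],
       [ 6.88046766e-03, -2.09212694e-01, -9.77845953e-01,
         1.06688072e+03],
       [ 0.00000000e+00,  0.00000000e+00,  0.00000000e+00,
         1.00000000e+00]])}
wrist {'fx': 322.5453523981059, 'fy': 322.5453523981059, 'cx': 319.5822293582211, 'cy': 199.31803730460607, 'T_tool_cam': array([[ 6.69401041e-04, -3.01987156e-01,  9.53311759e-01,
        -1.43117282e+02],
       [ 9.99999765e-01,  3.45381975e-04, -5.92775614e-04,
        -1.57009344e+00],
       [-1.50246076e-04,  9.53311931e-01,  3.01987316e-01,
        -7.62981888e+01],
       [ 0.00000000e+00,  0.00000000e+00,  0.00000000e+00,
         1.00000000e+00]])}
```

View pics/side0.png

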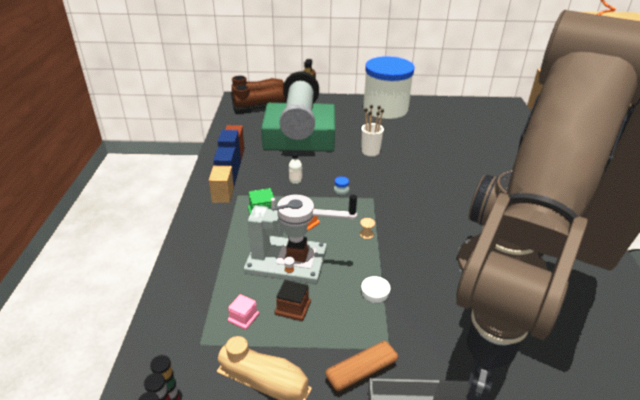

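View pics/top0.png

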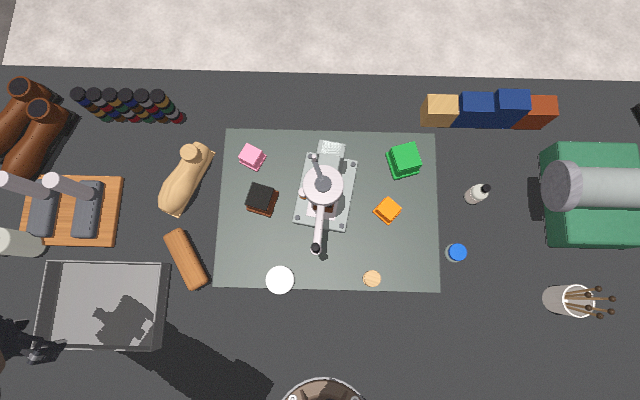

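```bash
cat > h.py <<'E'
from bench import env, optics, silhouettes
import cv2,numpy as np
from scipy.spatial.transform import Rotation as R
def proj(cam,p):
    m=optics.camera_model(cam); T=np.array(m["pose"]); q=T[:3,:3].T@(np.asarray(p,float)-T[:3,3])
    return np.array([m["fx"]*q[0]/q[2]+m["cx"],m["fy"]*q[1]/q[2]+m["cy"]])
def ray(cam,u,v):
    m=optics.camera_model(cam); T=np.array(m["pose"]); d=T[:3,:3]@np.array([(u-m["cx"])/m["fx"],(v-m["cy"])/m["fy"],1.])
    return T[:3,3],d/np.linalg.norm(d)
def onz(cam,u,v,z):
    o,d=ray(cam,u,v); return o+d*(z-o[2])/d[2]
E
python3 - <<'E'
from h import *
for c in ("side","top"):
    for q in ("press","handle","grip_post","selector","selector_pin","pad","heel"):
        for r in silhouettes(c,q)[:3]:
            p=r["pixels"]; ys,xs=np.nonzero(p); print(c,q,round(r["confidence"],2),np.round(r["extent"]),round(xs.mean(),1),round(ys.mean(),1),len(xs))
print(env.read_state()["time"])
E
```

```text
side press 0.65 [242. 191. 357. 283.] 286.9 238.0 5080
side handle 0.91 [272. 197. 359. 228.] 305.5 210.5 1338
side handle 0.53 [325. 344. 397. 394.] 360.5 368.3 2050
side grip_post 0.72 [271. 195. 357. 230.] 306.6 210.7 1428
side selector 0.57 [271. 201. 305. 214.] 285.9 204.7 238
side selector_pin 0.74 [274. 198. 303. 213.] 287.2 205.1 242
side pad 0.48 [288. 243. 306. 244.] 295.2 240.9 84
side pad 0.21 [273. 201. 304. 208.] 287.0 205.1 223
side heel 0.82 [275. 280. 313. 323.] 292.1 300.7 1122
side heel 0.79 [283. 237. 306. 261.] 297.3 251.5 370
side heel 0.67 [250. 191. 271. 212.] 260.2 198.6 360
top press 0.96 [293. 138. 359. 256.] 325.2 190.6 4348
top handle 0.92 [304. 154. 343. 257.] 321.1 194.6 1837
top grip_post 0.94 [303. 153. 342. 255.] 321.3 194.0 1849
top selector 0.91 [312. 156. 332. 192.] 320.1 177.2 320
top selector 0.49 [314. 207. 334. 213.] 326.4 208.5 50
top selector_pin 0.62 [312. 153. 334. 192.] 320.3 177.3 358
top pad 0.29 [264. 268. 292. 294.] 279.3 279.7 659
top heel 0.85 [243. 179. 279. 217.] 260.8 198.9 809
top heel 0.7 [373. 200. 402. 225.] 386.7 210.4 457
top heel 0.68 [384. 143. 422. 180.] 403.3 160.1 964
0.85
```

Run:
```python
import cv2,numpy as np
a=cv2.imread("pics/top0.png")[130:270,270:380]; a=cv2.resize(a,None,fx=4,fy=4,interpolation=cv2.INTER_CUBIC)
b=cv2.imread("pics/side0.png")[180:295,235:370]; b=cv2.resize(b,None,fx=4.2,fy=4.2,interpolation=cv2.INTER_CUBIC)
cv2.imwrite("pics/ct0.png",a);cv2.imwrite("pics/cs0.png",b)
```

```text
(no output)
```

View pics/ct0.png

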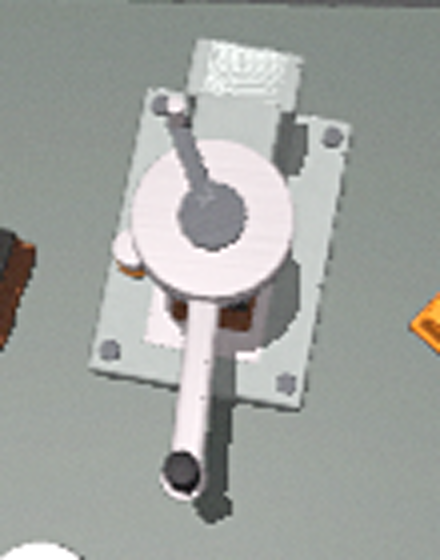

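View pics/cs0.png

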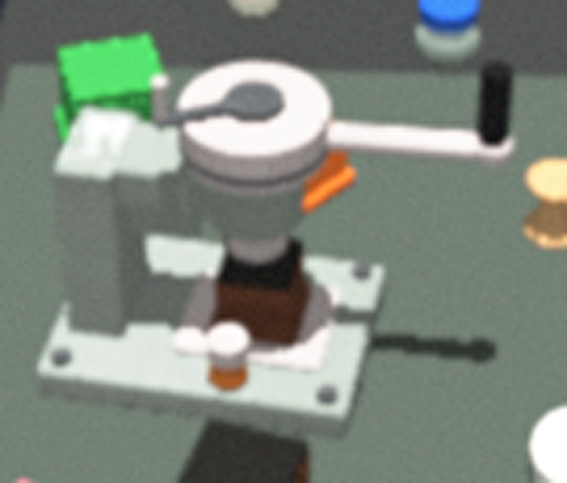

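Run:
```python
from h import *
def pr(n,a,b,z):
    p=onz("top",*a,z);q=onz("side",*b,z); print(n,p.round(1),q.round(1)); return (p+q)/2
s=pr("head",(323.25,184.25),(295.7,205.7),208)
g=pr("post",(315.75,247.25),(353.3,196.7),250)
n=pr("pin",(314.25,155.75),(272.6,199),242)
for x in (g,n):
    d=(x-s)[:2]; print(np.hypot(*d),np.degrees(np.arctan2(d[1],d[0])))
# press orientation: base corner bolts (top), z=28
for u,v in ((160,104),(332,136),(287,383),(110,349)):
    print(onz("top",270+u/4,130+v/4,27).round(1))
# glue pot, heel
print(onz("top",270+128/4,130+248/4,64))
```

```text
head [589.9  11.1 208. ] [588.8  21.1 208. ]
post [440.1  22.9 250. ] [440.6  32.7 250. ]
pin [647.   32.8 242. ] [646.2  40.  242. ]
149.4376657262156 175.50168526347488
60.74918992321061 19.571890580427404
[719.3  53.1  27. ]
[698.7 -69.7  27. ]
[521.  -40.7  27. ]
[541.6  81.5  27. ]
[604.47998195  69.35064353  64.        ]
```

```bash
cat >> h.py <<'E'
def plan(target,psi=None,s=None):
    """target TCP world; psi = world heading (deg) of tool y axis, tool x down. prints dx.. rx.. fractions"""
    s=s or env.read_state(); R0=R.from_rotvec(s["eef_rot"]).as_matrix()
    d=R0.T@(np.asarray(target,float)-s["position"])/500
    out=dict(zip(("dx","dy","dz"),d.round(4)))
    if psi is not None:
        a=np.radians(psi); x=np.array([0,0,-1.]); y=np.array([np.cos(a),np.sin(a),0]); z=np.cross(x,y)
        Rt=np.stack([x,y,z],1); rv=R.from_matrix(R0.T@Rt).as_rotvec()
        out.update(zip(("rx","ry","rz"),(np.degrees(rv)/45).round(4)))
    return out
def st():
    s=env.read_state(); M=R.from_rotvec(s["eef_rot"]).as_matrix()
    print("t",round(s["time"],2),"pos",s["position"].round(1),"F",s["wrist_force"].round(2),"M",s["moment"].round(3),"gw",round(float(s["gripper_width"]),3),"psi",np.degrees(np.arctan2(M[1,1],M[0,1])).round(1)); return s,M
E
python3 - <<'E'
from h import *
s,M=st(); print(M.round(3)); print(s["joint_positions"].round(3))
for p in (90,-90): print(plan((560,20,400),p))
E
```

```text
t 0.85 pos [251.3 572.3 231.3] F [ 0.06 -1.08  0.67] M [0.001 0.048 0.027] gw 0.999 psi 66.3
[[ 0.     0.402  0.916]
 [ 0.     0.916 -0.402]
 [-1.     0.    -0.   ]]
[ 1.051  0.491  1.559  0.     1.092 -0.106]
{'dx': np.float64(-0.3374), 'dy': np.float64(-0.763), 'dz': np.float64(1.0095), 'rx': np.float64(-0.5269), 'ry': np.float64(0.0), 'rz': np.float64(-0.0001)}
{'dx': np.float64(-0.3374), 'dy': np.float64(-0.763), 'dz': np.float64(1.0095), 'rx': np.float64(3.4731), 'ry': np.float64(-0.0002), 'rz': np.float64(-0.0)}
```

arm_command --moves '[{"dx": -0.1}, {"dx": -0.2, "dy": -0.05, "dz": 0.07}, {"dx": -0.26, "dy": -0.12, "dz": 0.16, "rx": -0.1}, {"dx": -0.26, "dy": -0.19, "dz": 0.25, "rx": -0.2}, {"dx": -0.26, "dy": -0.25, "dz": 0.33, "rx": -0.3}, {"dx": -0.26, "dy": -0.31, "dz": 0.41, "rx": -0.4}, {"dx": -0.26, "dy": -0.37, "dz": 0.49, "rx": -0.527}, {"dx": -0.26, "dy": -0.43, "dz": 0.57, "rx": -0.527}, {"dx": -0.26, "dy": -0.49, "dz": 0.65, "rx": -0.527}, {"dx": -0.26, "dy": -0.55, "dz": 0.73, "rx": -0.527}]'

```text
invalid input at $.moves[0]: expected keys rx, ry, rz, dx, dy, dz, gripper
```

Run:
```python
from h import *
s,M=st(); print(s["joint_positions"].round(3))
print(plan((550,20,360),90))
```

```text
t 0.85 pos [251.3 572.3 231.3] F [ 0.06 -1.08  0.67] M [0.001 0.048 0.027] gw 0.999 psi 66.3
[ 1.051  0.491  1.559  0.     1.092 -0.106]
{'dx': np.float64(-0.2574), 'dy': np.float64(-0.771), 'dz': np.float64(0.9911), 'rx': np.float64(-0.5269), 'ry': np.float64(0.0), 'rz': np.float64(-0.0001)}
```

arm_command --moves '[{"dx": -0.1, "dy": 0, "dz": 0, "rx": 0, "ry": 0, "rz": 0, "gripper": 1}, {"dx": -0.2, "dy": -0.05, "dz": 0.07, "rx": 0, "ry": 0, "rz": 0, "gripper": 1}, {"dx": -0.26, "dy": -0.12, "dz": 0.16, "rx": -0.1, "ry": 0, "rz": 0, "gripper": 1}, {"dx": -0.26, "dy": -0.19, "dz": 0.25, "rx": -0.2, "ry": 0, "rz": 0, "gripper": 1}, {"dx": -0.26, "dy": -0.25, "dz": 0.33, "rx": -0.3, "ry": 0, "rz": 0, "gripper": 1}, {"dx": -0.26, "dy": -0.31, "dz": 0.41, "rx": -0.4, "ry": 0, "rz": 0, "gripper": 1}, {"dx": -0.26, "dy": -0.37, "dz": 0.49, "rx": -0.527, "ry": 0, "rz": 0, "gripper": 1}, {"dx": -0.26, "dy": -0.43, "dz": 0.57, "rx": -0.527, "ry": 0, "rz": 0, "gripper": 1}, {"dx": -0.26, "dy": -0.49, "dz": 0.65, "rx": -0.527, "ry": 0, "rz": 0, "gripper": 1}, {"dx": -0.26, "dy": -0.55, "dz": 0.73, "rx": -0.527, "ry": 0, "rz": 0, "gripper": 1}]'

```text
time: 1.85
position: [459.2, 200.6, 361.6]
eef_rot: [0.0, 1.57, 0.0]
wrist_force: [0.8, 0.3, 0.3]
gripper_width: 0.999
```

Run:
```python
from h import *
s,M=st(); print(s["joint_positions"].round(3))
print(plan((550,20,360),90))
```

```text
t 1.85 pos [459.2 200.6 361.6] F [0.81 0.29 0.26] M [ 0.007 -0.024  0.005] gw 0.999 psi 90.0
[ 0.28   0.195  1.657  0.     1.289 -1.291]
{'dx': np.float64(0.0032), 'dy': np.float64(-0.3612), 'dz': np.float64(0.1815), 'rx': np.float64(0.0003), 'ry': np.float64(0.0009), 'rz': np.float64(-0.0004)}
```

arm_command --moves '[{"dx": 0, "dy": -0.07, "dz": 0.04, "rx": 0, "ry": 0, "rz": 0, "gripper": 1}, {"dx": 0, "dy": -0.14, "dz": 0.07, "rx": 0, "ry": 0, "rz": 0, "gripper": 1}, {"dx": 0, "dy": -0.21, "dz": 0.11, "rx": 0, "ry": 0, "rz": 0, "gripper": 0.6}, {"dx": 0, "dy": -0.28, "dz": 0.15, "rx": 0, "ry": 0, "rz": 0, "gripper": 0.3}, {"dx": 0, "dy": -0.33, "dz": 0.17, "rx": 0, "ry": 0, "rz": 0, "gripper": 0.3}, {"dx": 0, "dy": -0.36, "dz": 0.18, "rx": 0, "ry": 0, "rz": 0, "gripper": 0.3}, {"dx": 0, "dy": -0.36, "dz": 0.18, "rx": 0, "ry": 0, "rz": 0, "gripper": 0.3}, {"dx": 0, "dy": -0.36, "dz": 0.18, "rx": 0, "ry": 0, "rz": 0, "gripper": 0.3}, {"dx": 0, "dy": -0.36, "dz": 0.18, "rx": 0, "ry": 0, "rz": 0, "gripper": 0.3}, {"dx": 0, "dy": -0.36, "dz": 0.18, "rx": 0, "ry": 0, "rz": 0, "gripper": 0.3}]'

```text
time: 2.85
position: [549.0, 21.6, 361.8]
eef_rot: [-0.001, 1.57, 0.001]
wrist_force: [0.3, 0.5, -0.0]
gripper_width: 0.299
```

```bash
cat >> h.py <<'E'
def wproj(p,s):
    m=optics.camera_model("wrist"); M=R.from_rotvec(s["eef_rot"]).as_matrix(); T=np.array(m["T_tool_cam"])
    q=M.T@(np.asarray(p,float)-s["position"]); q=T[:3,:3].T@(q-T[:3,3]); return np.array([m["fx"]*q[0]/q[2]+m["cx"],m["fy"]*q[1]/q[2]+m["cy"]])
def wonz(u,v,z,s):
    m=optics.camera_model("wrist"); M=R.from_rotvec(s["eef_rot"]).as_matrix(); T=np.array(m["T_tool_cam"])
    d=M@T[:3,:3]@np.array([(u-m["cx"])/m["fx"],(v-m["cy"])/m["fy"],1.]); o=s["position"]+M@T[:3,3]
    return o+d*(z-o[2])/d[2]
E
python3 - <<'E'
from h import *
s,M=st(); im=optics.read_camera("wrist"); cv2.imwrite("pics/w1.png",im[:,:,::-1])
for n,p in (("head",(590,11,208)),("post",(440,23,250)),("pin",(647,33,242))): print(n,wproj(p,s).round(1))
E
```

```text
t 2.85 pos [549.   21.6 361.8] F [ 0.28  0.47 -0.04] M [-0.037  0.025  0.025] gw 0.299 psi 90.1
head [310.8 222.4]
post [324.4  50.8]
pin [333.6 292.2]
```

View pics/w1.png

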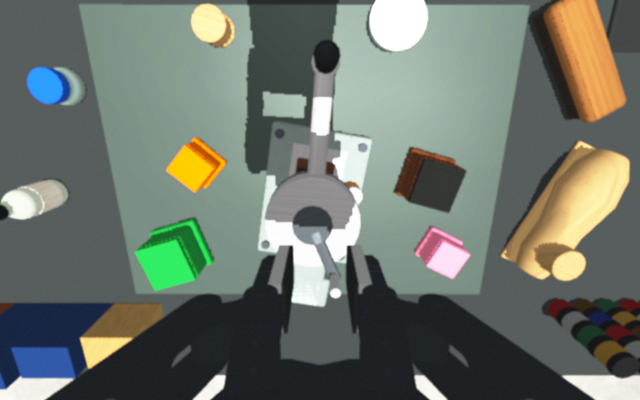

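arm_command --moves '[{"dx": 0, "dy": 0.01, "dz": 0.07, "rx": 0, "ry": 0, "rz": 0, "gripper": 0.3}, {"dx": 0.03, "dy": 0.02, "dz": 0.14, "rx": 0, "ry": 0, "rz": 0, "gripper": 0.3}, {"dx": 0.1, "dy": 0.026, "dz": 0.19, "rx": 0, "ry": 0, "rz": 0, "gripper": 0.3}, {"dx": 0.15, "dy": 0.026, "dz": 0.194, "rx": 0, "ry": 0, "rz": 0, "gripper": 0.3}, {"dx": 0.18, "dy": 0.026, "dz": 0.194, "rx": 0, "ry": 0, "rz": 0, "gripper": 0.3}, {"dx": 0.21, "dy": 0.026, "dz": 0.194, "rx": 0, "ry": 0, "rz": 0, "gripper": 0.3}, {"dx": 0.24, "dy": 0.026, "dz": 0.194, "rx": 0, "ry": 0, "rz": 0, "gripper": 0.3}, {"dx": 0.265, "dy": 0.026, "dz": 0.194, "rx": 0, "ry": 0, "rz": 0, "gripper": 0.3}, {"dx": 0.284, "dy": 0.026, "dz": 0.194, "rx": 0, "ry": 0, "rz": 0, "gripper": 0.3}, {"dx": 0.284, "dy": 0.026, "dz": 0.194, "rx": 0, "ry": 0, "rz": 0, "gripper": 0.3}]'

```text
time: 3.9
position: [645.7, 34.9, 218.8]
eef_rot: [-0.001, 1.572, 0.002]
wrist_force: [0.5, -0.2, 0.6]
gripper_width: 0.3
```

Run:
```python
from h import *
s,M=st(); im=optics.read_camera("wrist"); cv2.imwrite("pics/w2.png",im[:,:,::-1])
im=optics.read_camera("side"); cv2.imwrite("pics/s2.png",cv2.resize(im[150:300,200:400,::-1],None,fx=4,fy=4))
```

```text
t 3.9 pos [645.7  34.9 218.8] F [ 0.5  -0.16  0.65] M [ 0.037  0.038 -0.018] gw 0.3 psi 90.1
```

View pics/w2.png

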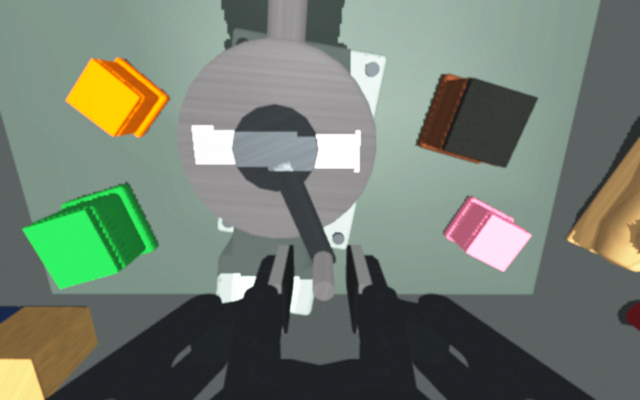

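View pics/s2.png

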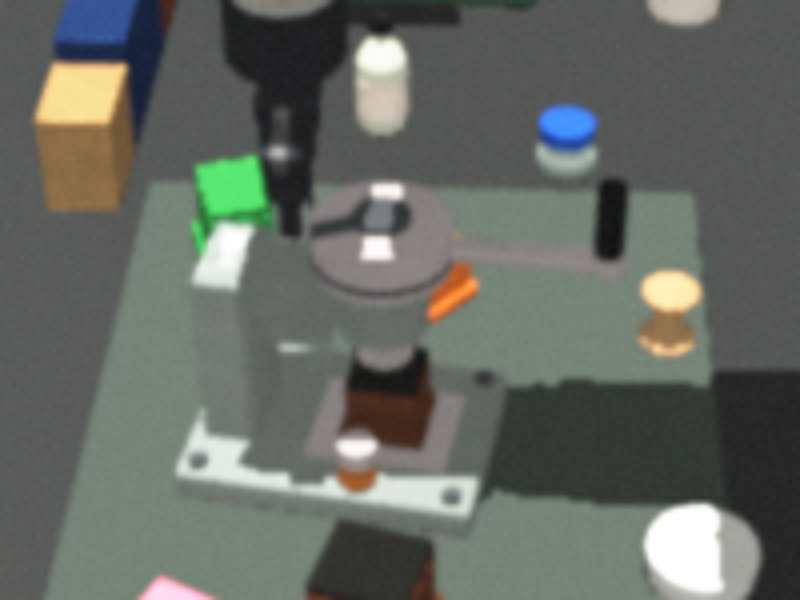

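Run:
```python
from h import *
s,M=st(); print(wonz(323.5,290,242,s), wproj((590,12.5,208),s), wonz(275,147,215,s))
print(wproj(s["position"],s))
```

```text
t 4.0 pos [646.3  34.8 220.3] F [-1.26  0.15  0.73] M [-0.031  0.03   0.008] gw 0.299 psi 90.1
[648.95354894  34.62816075 242.        ] [277.13289258 142.4503415 ] [591.13516721  12.3589866  215.        ]
[323.36808361 260.39477221]
```

arm_command --moves '[{"dx": 0, "dy": -0.015, "dz": 0.002, "rx": 0, "ry": 0, "rz": 0, "gripper": 0.3}, {"dx": 0, "dy": -0.03, "dz": 0.004, "rx": 0, "ry": 0, "rz": 0, "gripper": 0.3}, {"dx": 0, "dy": -0.045, "dz": 0.006, "rx": 0, "ry": 0, "rz": 0, "gripper": 0.3}, {"dx": 0, "dy": -0.06, "dz": 0.006, "rx": 0, "ry": 0, "rz": 0, "gripper": 0.3}, {"dx": 0, "dy": -0.075, "dz": 0.004, "rx": 0, "ry": 0, "rz": 0, "gripper": 0.3}, {"dx": 0, "dy": -0.09, "dz": 0.002, "rx": 0, "ry": 0, "rz": 0, "gripper": 0.3}, {"dx": 0, "dy": -0.105, "dz": 0, "rx": 0, "ry": 0, "rz": 0, "gripper": 0.3}, {"dx": 0, "dy": -0.115, "dz": -0.003, "rx": 0, "ry": 0, "rz": 0, "gripper": 0.3}, {"dx": 0, "dy": -0.124, "dz": -0.006, "rx": 0, "ry": 0, "rz": 0, "gripper": 0.3}, {"dx": 0, "dy": -0.13, "dz": -0.006, "rx": 0, "ry": 0, "rz": 0, "gripper": 0.3}]'

```text
time: 5.0
position: [642.5, -30.0, 220.0]
eef_rot: [-0.0, 1.571, 0.002]
wrist_force: [-4.6, 5.2, 0.6]
gripper_width: 0.302
```

Run:
```python
from h import *
s,M=st(); im=optics.read_camera("wrist"); cv2.imwrite("pics/w3.png",im[:,:,::-1]);st()
```

```text
t 5.0 pos [642.5 -30.  220. ] F [-4.57  5.23  0.65] M [0.886 0.625 0.066] gw 0.302 psi 90.1
t 5.05 pos [642.8 -30.5 220. ] F [-0.38  0.51 -0.21] M [0.132 0.1   0.005] gw 0.3 psi 90.1
```

View pics/w3.png

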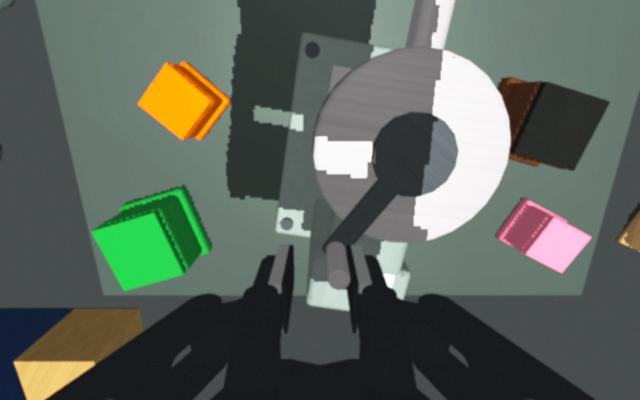

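Run:
```python
from h import *
s,M=st(); p=wonz(340,278,242,s); c=wonz(414.5,153,215,s); hb=wonz(433,22,192,s)
print(p,c,hb)
a=np.degrees(np.arctan2(p[1]-c[1],p[0]-c[0])); b=np.degrees(np.arctan2(hb[1]-c[1],hb[0]-c[0])); print(a,b, np.radians(b-180-a))
```

```text
t 5.05 pos [642.8 -30.5 220. ] F [-0.38  0.51 -0.21] M [0.132 0.1   0.005] gw 0.3 psi 90.1
[639.36426034 -23.62119621 242.        ] [590.22435408  11.32449068 215.        ] [531.70019076  21.25533241 192.        ]
-35.41841317930933 170.36933592879328 0.4500811286146217
```

arm_command --moves '[{"dx": -0.03, "dy": 0.01, "dz": 0, "rx": 0, "ry": 0, "rz": 0, "gripper": 0.3}, {"dx": -0.11, "dy": 0.01, "dz": 0, "rx": 0, "ry": 0, "rz": 0, "gripper": 0.3}, {"dx": -0.16, "dy": 0.02, "dz": -0.03, "rx": 0.04, "ry": 0, "rz": 0, "gripper": 0.6}, {"dx": -0.16, "dy": 0.05, "dz": -0.11, "rx": 0.08, "ry": 0, "rz": 0, "gripper": 0.6}, {"dx": -0.16, "dy": 0.08, "dz": -0.19, "rx": 0.12, "ry": 0, "rz": 0, "gripper": 0.6}, {"dx": -0.16, "dy": 0.11, "dz": -0.27, "rx": 0.156, "ry": 0, "rz": 0, "gripper": 0.6}, {"dx": -0.16, "dy": 0.125, "dz": -0.34, "rx": 0.156, "ry": 0, "rz": 0, "gripper": 0.6}, {"dx": -0.16, "dy": 0.125, "dz": -0.38, "rx": 0.156, "ry": 0, "rz": 0, "gripper": 0.6}, {"dx": -0.16, "dy": 0.125, "dz": -0.4, "rx": 0.156, "ry": 0, "rz": 0, "gripper": 0.6}, {"dx": -0.16, "dy": 0.125, "dz": -0.4, "rx": 0.156, "ry": 0, "rz": 0, "gripper": 0.6}]'

```text
time: 6.05
position: [442.4, 31.4, 300.6]
eef_rot: [0.096, 1.567, -0.095]
wrist_force: [0.4, 0.6, -0.2]
gripper_width: 0.6
```

Run:
```python
from h import *
s,M=st(); print(s["joint_positions"].round(2)); im=optics.read_camera("wrist"); cv2.imwrite("pics/w4.png",im[:,:,::-1]);st()
im=optics.read_camera("top"); cv2.imwrite("pics/t4.png",cv2.resize(im[120:270,260:390,::-1],None,fx=4,fy=4))
print(wproj((442,30,250),s))
```

```text
t 6.05 pos [442.4  31.4 300.6] F [ 0.44  0.56 -0.18] M [-0.026 -0.02  -0.013] gw 0.6 psi 83.1
[-0.08  0.15  1.88  0.    1.11 -1.53]
t 6.1 pos [443.3  31.4 300.5] F [-0.19  1.09  0.2 ] M [ 0.035  0.036 -0.032] gw 0.596 psi 83.1
[320.13972733 221.70990192]
```

View pics/w4.png

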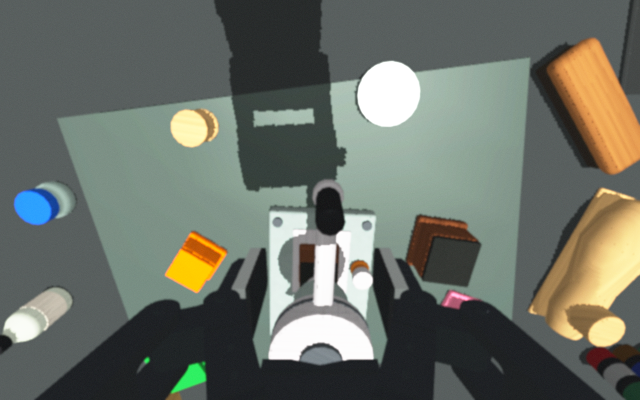

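View pics/t4.png

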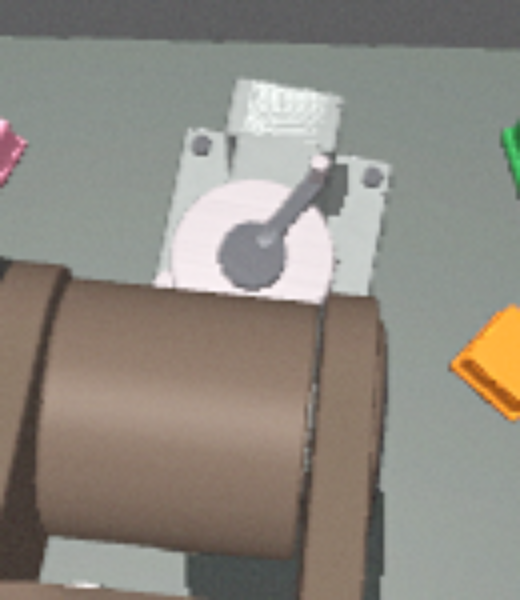

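Run:
```python
from h import *
s,M=st(); p=wonz(330,221,250,s); print(p, wonz(322,357,215,s))
c=np.array([590.5,12]); d=p[:2]-c; h=np.degrees(np.arctan2(d[1],d[0])); print(np.hypot(*d),h,"joint",np.radians(170.8-h))
```

```text
t 6.15 pos [443.7  31.4 300.3] F [-0.05  0.45 -0.15] M [-0.012 -0.026 -0.044] gw 0.598 psi 83.0
[443.34252604  36.28212088 250.        ] [583.7095619  14.5854152 215.       ]
149.1473886385706 170.6301836900312 joint 0.0029638537325429827
```

arm_command --moves '[{"dx": 0.02, "dy": 0.009, "dz": -0.003, "rx": 0.045, "ry": 0, "rz": 0, "gripper": 0.6}, {"dx": 0.05, "dy": 0.009, "dz": -0.003, "rx": 0.045, "ry": 0, "rz": 0, "gripper": 0.6}, {"dx": 0.09, "dy": 0.009, "dz": -0.003, "rx": 0.045, "ry": 0, "rz": 0, "gripper": 0.6}, {"dx": 0.13, "dy": 0.009, "dz": -0.003, "rx": 0.045, "ry": 0, "rz": 0, "gripper": 0.6}, {"dx": 0.16, "dy": 0.009, "dz": -0.003, "rx": 0.045, "ry": 0, "rz": 0, "gripper": 0.6}, {"dx": 0.174, "dy": 0.009, "dz": -0.003, "rx": 0.045, "ry": 0, "rz": 0, "gripper": 0.6}, {"dx": 0.174, "dy": 0.009, "dz": -0.003, "rx": 0.045, "ry": 0, "rz": 0, "gripper": 0.45}, {"dx": 0.174, "dy": 0.009, "dz": -0.003, "rx": 0.045, "ry": 0, "rz": 0, "gripper": 0.35}, {"dx": 0.174, "dy": 0.009, "dz": -0.003, "rx": 0.045, "ry": 0, "rz": 0, "gripper": 0.3}, {"dx": 0.174, "dy": 0.009, "dz": -0.003, "rx": 0.045, "ry": 0, "rz": 0, "gripper": 0.28}]' --force 50

```text
time: 7.15
position: [443.2, 36.1, 213.9]
eef_rot: [0.124, 1.565, -0.122]
wrist_force: [0.2, 1.0, 0.4]
gripper_width: 0.281
```

```bash
cat >> h.py <<'E'
C=np.array([590.5,12.]); H0=170.8
def hand(h,z=212,r=150,off=0):
    """TCP target for handle heading h (deg); off = mm ahead CW"""
    a=np.radians(h); t=np.array([np.sin(a),-np.cos(a)]); p=C+r*np.array([np.cos(a),np.sin(a)])+off*t
    return (*p,z), h-90
def sweep(j0,j1,n=10,**k):
    s=env.read_state()
    for i in range(1,n+1):
        j=j0+(j1-j0)*i/n; t,psi=hand(H0-np.degrees(j),**k); d=plan(t,psi,s); print(i,round(j,3),{q:round(float(v),3) for q,v in d.items()})
def ft():
    s,M=st(); F=s["wrist_force"]; p=s["position"][:2]-C; h=np.degrees(np.arctan2(p[1],p[0]))%360
    a=np.radians(h); t=np.array([np.sin(a),-np.cos(a)]); rr=np.array([np.cos(a),np.sin(a)])
    print("  TCP r %.1f joint %.3f  push_cw %.2f radial %.2f"%(np.hypot(*p),np.radians(H0-h),-F[:2]@t,F[:2]@rr)); return s
E
python3 - <<'E'
from h import *
s=ft(); im=optics.read_camera("wrist"); cv2.imwrite("pics/w5.png",im[:,:,::-1]);ft()
sweep(0.0,0.35)
E
```

```text
t 7.15 pos [443.2  36.1 213.9] F [0.2  0.96 0.39] M [ 0.056 -0.042 -0.015] gw 0.281 psi 81.0
  TCP r 149.2 joint 0.001  push_cw -0.98 radial -0.04
t 7.2 pos [443.1  36.1 213.8] F [ 0.31  0.38 -0.48] M [ 0.135 -0.061  0.004] gw 0.283 psi 81.0
  TCP r 149.3 joint 0.001  push_cw -0.42 radial -0.24
1 0.035 {'dx': 0.004, 'dy': 0.01, 'dz': -0.001, 'rx': 0.049, 'ry': 0.003, 'rz': -0.001}
2 0.07 {'dx': 0.004, 'dy': 0.021, 'dz': -0.001, 'rx': 0.094, 'ry': 0.003, 'rz': -0.001}
3 0.105 {'dx': 0.004, 'dy': 0.031, 'dz': 0.0, 'rx': 0.139, 'ry': 0.003, 'rz': -0.002}
4 0.14 {'dx': 0.004, 'dy': 0.041, 'dz': 0.002, 'rx': 0.183, 'ry': 0.003, 'rz': -0.002}
5 0.175 {'dx': 0.004, 'dy': 0.052, 'dz': 0.003, 'rx': 0.228, 'ry': 0.003, 'rz': -0.002}
6 0.21 {'dx': 0.004, 'dy': 0.062, 'dz': 0.005, 'rx': 0.272, 'ry': 0.003, 'rz': -0.002}
7 0.245 {'dx': 0.004, 'dy': 0.072, 'dz': 0.008, 'rx': 0.317, 'ry': 0.003, 'rz': -0.002}
8 0.28 {'dx': 0.004, 'dy': 0.082, 'dz': 0.011, 'rx': 0.361, 'ry': 0.003, 'rz': -0.002}
9 0.315 {'dx': 0.004, 'dy': 0.092, 'dz': 0.014, 'rx': 0.406, 'ry': 0.003, 'rz': -0.002}
10 0.35 {'dx': 0.004, 'dy': 0.102, 'dz': 0.017, 'rx': 0.451, 'ry': 0.003, 'rz': -0.002}
```

View pics/w5.png

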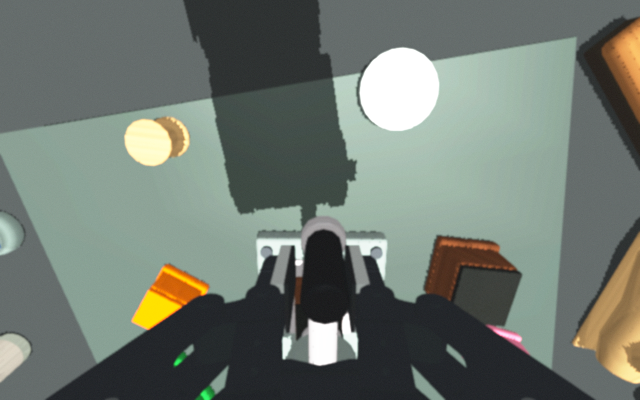

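Run:
```python
from h import *
sweep(0.0,0.73)
```

```text
1 0.073 {'dx': 0.004, 'dy': 0.021, 'dz': -0.001, 'rx': 0.098, 'ry': 0.003, 'rz': -0.001}
2 0.146 {'dx': 0.004, 'dy': 0.043, 'dz': 0.002, 'rx': 0.191, 'ry': 0.003, 'rz': -0.002}
3 0.219 {'dx': 0.004, 'dy': 0.065, 'dz': 0.006, 'rx': 0.284, 'ry': 0.003, 'rz': -0.002}
4 0.292 {'dx': 0.004, 'dy': 0.086, 'dz': 0.012, 'rx': 0.377, 'ry': 0.003, 'rz': -0.002}
5 0.365 {'dx': 0.004, 'dy': 0.107, 'dz': 0.019, 'rx': 0.47, 'ry': 0.003, 'rz': -0.002}
6 0.438 {'dx': 0.004, 'dy': 0.127, 'dz': 0.028, 'rx': 0.562, 'ry': 0.003, 'rz': -0.002}
7 0.511 {'dx': 0.004, 'dy': 0.146, 'dz': 0.037, 'rx': 0.655, 'ry': 0.002, 'rz': -0.002}
8 0.584 {'dx': 0.004, 'dy': 0.165, 'dz': 0.049, 'rx': 0.748, 'ry': 0.002, 'rz': -0.002}
9 0.657 {'dx': 0.004, 'dy': 0.183, 'dz': 0.062, 'rx': 0.841, 'ry': 0.002, 'rz': -0.002}
10 0.73 {'dx': 0.004, 'dy': 0.199, 'dz': 0.076, 'rx': 0.934, 'ry': 0.002, 'rz': -0.002}
```

arm_command --moves '[{"dx": 0, "dy": 0.021, "dz": 0, "rx": 0.095, "ry": 0, "rz": 0, "gripper": 0.28}, {"dx": 0, "dy": 0.043, "dz": 0.002, "rx": 0.19, "ry": 0, "rz": 0, "gripper": 0.28}, {"dx": 0, "dy": 0.065, "dz": 0.006, "rx": 0.284, "ry": 0, "rz": 0, "gripper": 0.28}, {"dx": 0, "dy": 0.086, "dz": 0.012, "rx": 0.377, "ry": 0, "rz": 0, "gripper": 0.28}, {"dx": 0, "dy": 0.107, "dz": 0.019, "rx": 0.47, "ry": 0, "rz": 0, "gripper": 0.28}, {"dx": 0, "dy": 0.127, "dz": 0.028, "rx": 0.562, "ry": 0, "rz": 0, "gripper": 0.28}, {"dx": 0, "dy": 0.146, "dz": 0.037, "rx": 0.655, "ry": 0, "rz": 0, "gripper": 0.28}, {"dx": 0, "dy": 0.165, "dz": 0.049, "rx": 0.748, "ry": 0, "rz": 0, "gripper": 0.28}, {"dx": 0, "dy": 0.183, "dz": 0.062, "rx": 0.841, "ry": 0, "rz": 0, "gripper": 0.28}, {"dx": 0, "dy": 0.199, "dz": 0.076, "rx": 0.934, "ry": 0, "rz": 0, "gripper": 0.28}]'

```text
time: 8.2
position: [495.4, 128.7, 214.1]
eef_rot: [0.697, 1.456, -0.697]
wrist_force: [-5.6, 0.1, 0.6]
gripper_width: 0.278
```

Run:
```python
from h import *
s=ft(); im=optics.read_camera("wrist"); cv2.imwrite("pics/w6.png",im[:,:,::-1]);ft()
im=optics.read_camera("top"); cv2.imwrite("pics/t6.png",cv2.resize(im[120:270,260:390,::-1],None,fx=4,fy=4)); s=ft(); print(s["joint_positions"].round(2))
sweep(0.73,0.0)
```

```text
t 8.2 pos [495.4 128.7 214.1] F [-5.6   0.05  0.56] M [-0.048  0.894 -0.067] gw 0.278 psi 38.8
  TCP r 150.6 joint 0.726  push_cw 4.31 radial 3.58
t 8.25 pos [496.7 129.3 214.1] F [-0.77 -0.04 -1.22] M [0.01  0.091 0.029] gw 0.28 psi 38.6
  TCP r 150.2 joint 0.736  push_cw 0.63 radial 0.45
t 8.3 pos [496.4 128.9 214. ] F [-1.1  -0.3   0.02] M [-0.023  0.147  0.015] gw 0.28 psi 39.0
  TCP r 150.1 joint 0.732  push_cw 1.04 radial 0.46
[ 0.13  0.35  1.85  0.    0.93 -0.56]
1 0.657 {'dx': 0.004, 'dy': -0.023, 'dz': 0.001, 'rx': -0.093, 'ry': 0.001, 'rz': -0.003}
2 0.584 {'dx': 0.004, 'dy': -0.044, 'dz': 0.003, 'rx': -0.186, 'ry': 0.001, 'rz': -0.003}
3 0.511 {'dx': 0.004, 'dy': -0.066, 'dz': 0.007, 'rx': -0.279, 'ry': 0.001, 'rz': -0.003}
4 0.438 {'dx': 0.004, 'dy': -0.087, 'dz': 0.013, 'rx': -0.372, 'ry': 0.001, 'rz': -0.002}
5 0.365 {'dx': 0.004, 'dy': -0.108, 'dz': 0.02, 'rx': -0.465, 'ry': 0.002, 'rz': -0.002}
6 0.292 {'dx': 0.004, 'dy': -0.128, 'dz': 0.029, 'rx': -0.558, 'ry': 0.002, 'rz': -0.002}
7 0.219 {'dx': 0.004, 'dy': -0.147, 'dz': 0.038, 'rx': -0.651, 'ry': 0.002, 'rz': -0.002}
8 0.146 {'dx': 0.004, 'dy': -0.166, 'dz': 0.05, 'rx': -0.744, 'ry': 0.002, 'rz': -0.002}
9 0.073 {'dx': 0.004, 'dy': -0.184, 'dz': 0.063, 'rx': -0.837, 'ry': 0.002, 'rz': -0.002}
10 0.0 {'dx': 0.004, 'dy': -0.201, 'dz': 0.077, 'rx': -0.93, 'ry': 0.002, 'rz': -0.002}
```

View pics/w6.png

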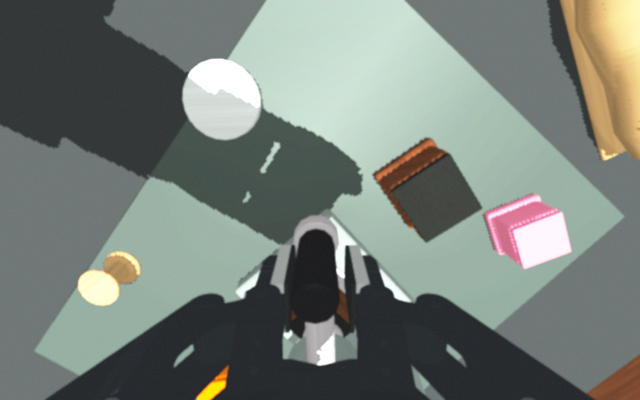

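View pics/t6.png

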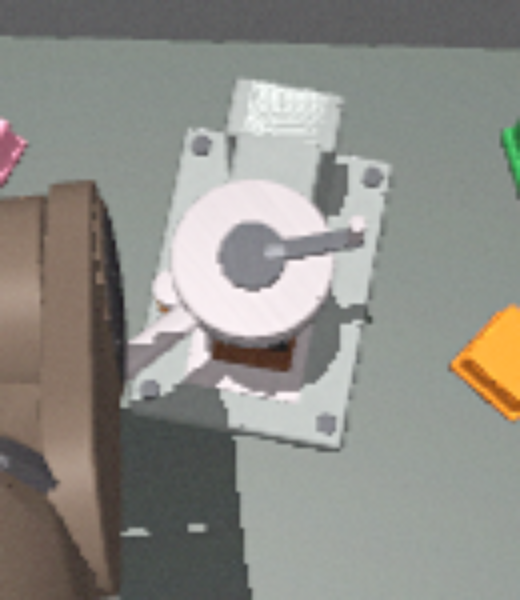

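arm_command --moves '[{"dx": 0, "dy": -0.023, "dz": 0.001, "rx": -0.093, "ry": 0, "rz": 0, "gripper": 0.28}, {"dx": 0, "dy": -0.044, "dz": 0.003, "rx": -0.186, "ry": 0, "rz": 0, "gripper": 0.28}, {"dx": 0, "dy": -0.066, "dz": 0.007, "rx": -0.279, "ry": 0, "rz": 0, "gripper": 0.28}, {"dx": 0, "dy": -0.087, "dz": 0.013, "rx": -0.372, "ry": 0, "rz": 0, "gripper": 0.28}, {"dx": 0, "dy": -0.108, "dz": 0.02, "rx": -0.465, "ry": 0, "rz": 0, "gripper": 0.28}, {"dx": 0, "dy": -0.128, "dz": 0.029, "rx": -0.558, "ry": 0, "rz": 0, "gripper": 0.28}, {"dx": 0, "dy": -0.147, "dz": 0.038, "rx": -0.651, "ry": 0, "rz": 0, "gripper": 0.28}, {"dx": 0, "dy": -0.166, "dz": 0.05, "rx": -0.744, "ry": 0, "rz": 0, "gripper": 0.28}, {"dx": 0, "dy": -0.184, "dz": 0.063, "rx": -0.837, "ry": 0, "rz": 0, "gripper": 0.28}, {"dx": 0, "dy": -0.201, "dz": 0.077, "rx": -0.93, "ry": 0, "rz": 0, "gripper": 0.28}]'

```text
time: 9.3
position: [442.3, 35.2, 214.2]
eef_rot: [0.122, 1.564, -0.121]
wrist_force: [0.8, 1.6, -0.5]
gripper_width: 0.277
```

Run:
```python
from h import *
s=ft(); print(s["joint_positions"].round(2))
sweep(0.0,-0.74)
```

```text
t 9.3 pos [442.3  35.2 214.2] F [ 0.85  1.58 -0.53] M [ 0.23  -0.14   0.043] gw 0.277 psi 81.1
  TCP r 150.0 joint -0.005  push_cw -1.69 radial -0.59
[-0.07  0.26  2.01  0.    0.88 -1.49]
1 -0.074 {'dx': 0.004, 'dy': -0.021, 'dz': 0.001, 'rx': -0.087, 'ry': 0.004, 'rz': -0.001}
2 -0.148 {'dx': 0.004, 'dy': -0.043, 'dz': 0.003, 'rx': -0.181, 'ry': 0.004, 'rz': -0.001}
3 -0.222 {'dx': 0.004, 'dy': -0.065, 'dz': 0.007, 'rx': -0.276, 'ry': 0.004, 'rz': -0.001}
4 -0.296 {'dx': 0.004, 'dy': -0.086, 'dz': 0.013, 'rx': -0.37, 'ry': 0.004, 'rz': -0.001}
5 -0.37 {'dx': 0.004, 'dy': -0.107, 'dz': 0.02, 'rx': -0.464, 'ry': 0.004, 'rz': -0.001}
6 -0.444 {'dx': 0.004, 'dy': -0.127, 'dz': 0.028, 'rx': -0.558, 'ry': 0.004, 'rz': -0.001}
7 -0.518 {'dx': 0.004, 'dy': -0.147, 'dz': 0.039, 'rx': -0.652, 'ry': 0.004, 'rz': -0.0}
8 -0.592 {'dx': 0.004, 'dy': -0.166, 'dz': 0.05, 'rx': -0.747, 'ry': 0.004, 'rz': -0.0}
9 -0.666 {'dx': 0.004, 'dy': -0.184, 'dz': 0.063, 'rx': -0.841, 'ry': 0.004, 'rz': -0.0}
10 -0.74 {'dx': 0.004, 'dy': -0.201, 'dz': 0.077, 'rx': -0.935, 'ry': 0.004, 'rz': 0.0}
```

arm_command --moves '[{"dx": 0, "dy": -0.021, "dz": 0.001, "rx": -0.087, "ry": 0, "rz": 0, "gripper": 0.28}, {"dx": 0, "dy": -0.043, "dz": 0.003, "rx": -0.181, "ry": 0, "rz": 0, "gripper": 0.28}, {"dx": 0, "dy": -0.065, "dz": 0.007, "rx": -0.276, "ry": 0, "rz": 0, "gripper": 0.28}, {"dx": 0, "dy": -0.086, "dz": 0.013, "rx": -0.37, "ry": 0, "rz": 0, "gripper": 0.28}, {"dx": 0, "dy": -0.107, "dz": 0.02, "rx": -0.464, "ry": 0, "rz": 0, "gripper": 0.28}, {"dx": 0, "dy": -0.127, "dz": 0.028, "rx": -0.558, "ry": 0, "rz": 0, "gripper": 0.28}, {"dx": 0, "dy": -0.147, "dz": 0.039, "rx": -0.652, "ry": 0, "rz": 0, "gripper": 0.28}, {"dx": 0, "dy": -0.166, "dz": 0.05, "rx": -0.747, "ry": 0, "rz": 0, "gripper": 0.28}, {"dx": 0, "dy": -0.184, "dz": 0.063, "rx": -0.841, "ry": 0, "rz": 0, "gripper": 0.28}, {"dx": 0, "dy": -0.201, "dz": 0.077, "rx": -0.935, "ry": 0, "rz": 0, "gripper": 0.28}]'

```text
time: 10.3
position: [464.7, -70.5, 214.5]
eef_rot: [-0.458, 1.518, 0.457]
wrist_force: [0.4, 1.5, -0.9]
gripper_width: 0.274
```

Run:
```python
from h import *
s=ft(); print(s["joint_positions"].round(2)); im=optics.read_camera("wrist"); cv2.imwrite("pics/w7.png",im[:,:,::-1]);ft()
im=optics.read_camera("side"); cv2.imwrite("pics/s7.png",cv2.resize(im[150:300,200:400,::-1],None,fx=4,fy=4))
sweep(-0.74,-0.24)
```

```text
t 10.3 pos [464.7 -70.5 214.5] F [ 0.36  1.54 -0.94] M [ 0.223  0.007 -0.047] gw 0.274 psi 123.5
  TCP r 150.5 joint -0.741  push_cw -1.09 radial -1.14
[-0.29  0.29  1.95  0.    0.9  -2.45]
t 10.35 pos [465.6 -71.6 214.6] F [ 0.64 -1.05 -0.37] M [-0.079 -0.016  0.014] gw 0.28 psi 123.7
  TCP r 150.3 joint -0.751  push_cw 1.22 radial 0.05
1 -0.69 {'dx': 0.005, 'dy': 0.017, 'dz': 0.001, 'rx': 0.066, 'ry': 0.005, 'rz': 0.003}
2 -0.64 {'dx': 0.005, 'dy': 0.032, 'dz': 0.002, 'rx': 0.13, 'ry': 0.005, 'rz': 0.003}
3 -0.59 {'dx': 0.005, 'dy': 0.046, 'dz': 0.004, 'rx': 0.193, 'ry': 0.005, 'rz': 0.003}
4 -0.54 {'dx': 0.005, 'dy': 0.061, 'dz': 0.007, 'rx': 0.257, 'ry': 0.005, 'rz': 0.002}
5 -0.49 {'dx': 0.005, 'dy': 0.076, 'dz': 0.01, 'rx': 0.321, 'ry': 0.005, 'rz': 0.002}
6 -0.44 {'dx': 0.005, 'dy': 0.09, 'dz': 0.014, 'rx': 0.384, 'ry': 0.005, 'rz': 0.002}
7 -0.39 {'dx': 0.005, 'dy': 0.104, 'dz': 0.019, 'rx': 0.448, 'ry': 0.005, 'rz': 0.002}
8 -0.34 {'dx': 0.005, 'dy': 0.118, 'dz': 0.025, 'rx': 0.512, 'ry': 0.005, 'rz': 0.002}
9 -0.29 {'dx': 0.005, 'dy': 0.132, 'dz': 0.031, 'rx': 0.575, 'ry': 0.005, 'rz': 0.002}
10 -0.24 {'dx': 0.005, 'dy': 0.145, 'dz': 0.038, 'rx': 0.639, 'ry': 0.005, 'rz': 0.002}
```

View pics/w7.png

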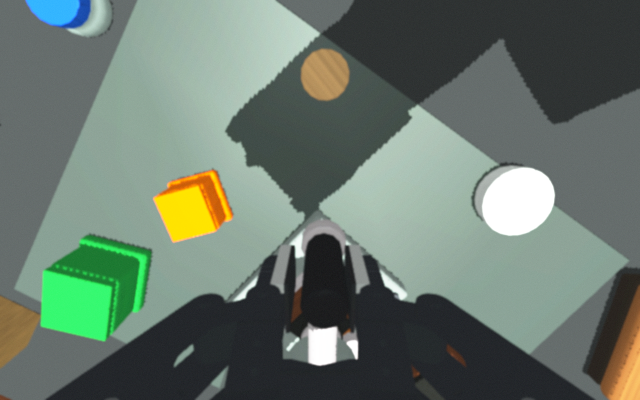

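View pics/s7.png

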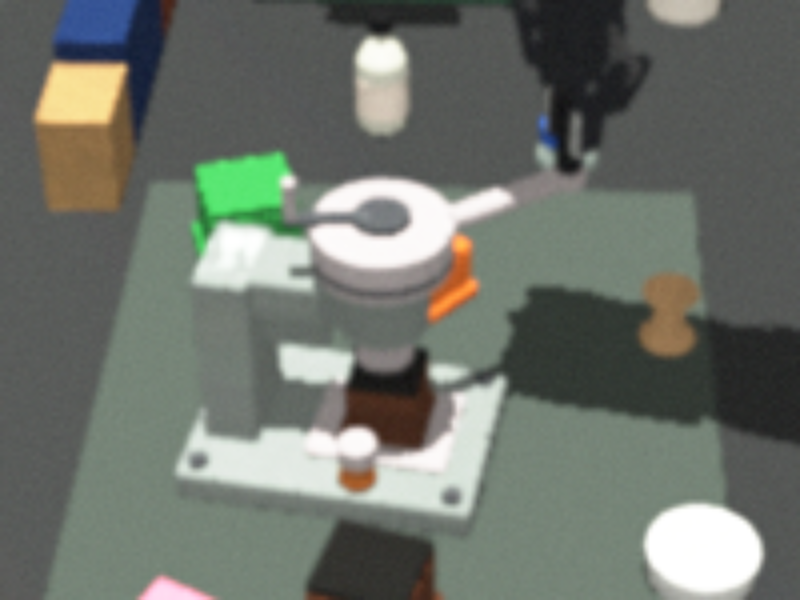

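arm_command --moves '[{"dx": 0.003, "dy": 0.012, "dz": 0, "rx": 0.05, "ry": 0, "rz": 0, "gripper": 0.28}, {"dx": 0.005, "dy": 0.024, "dz": 0.001, "rx": 0.1, "ry": 0, "rz": 0, "gripper": 0.28}, {"dx": 0.005, "dy": 0.036, "dz": 0.003, "rx": 0.15, "ry": 0, "rz": 0, "gripper": 0.28}, {"dx": 0.005, "dy": 0.048, "dz": 0.005, "rx": 0.2, "ry": 0, "rz": 0, "gripper": 0.28}, {"dx": 0.005, "dy": 0.06, "dz": 0.007, "rx": 0.25, "ry": 0, "rz": 0, "gripper": 0.28}, {"dx": 0.005, "dy": 0.071, "dz": 0.009, "rx": 0.3, "ry": 0, "rz": 0, "gripper": 0.28}, {"dx": 0.005, "dy": 0.082, "dz": 0.012, "rx": 0.35, "ry": 0, "rz": 0, "gripper": 0.28}, {"dx": 0.005, "dy": 0.093, "dz": 0.015, "rx": 0.4, "ry": 0, "rz": 0, "gripper": 0.28}, {"dx": 0.005, "dy": 0.104, "dz": 0.019, "rx": 0.448, "ry": 0, "rz": 0, "gripper": 0.28}, {"dx": 0.005, "dy": 0.11, "dz": 0.021, "rx": 0.475, "ry": 0, "rz": 0, "gripper": 0.28}]'

```text
time: 11.4
position: [443.4, -19.0, 212.1]
eef_rot: [-0.163, 1.56, 0.161]
wrist_force: [0.4, -4.1, -1.5]
gripper_width: 0.278
```

```bash
cat >> h.py <<'E'
def step(j1):
    s=ft(); p=s["position"][:2]-C; j=np.radians(H0-np.degrees(np.arctan2(p[1],p[0]))%360)
    sweep(j,j1,n=5)
E
python3 - <<'E'
from h import *
step(-0.29); print(env.read_state()["time"])
E
```

```text
t 11.4 pos [443.4 -19.  212.1] F [ 0.38 -4.13 -1.53] M [-0.613 -0.075 -0.023] gw 0.278 psi 101.8
  TCP r 150.4 joint -0.368  push_cw 4.12 radial 0.48
1 -0.353 {'dx': 0.0, 'dy': 0.005, 'dz': 0.001, 'rx': 0.018, 'ry': 0.006, 'rz': 0.002}
2 -0.337 {'dx': 0.0, 'dy': 0.009, 'dz': 0.001, 'rx': 0.038, 'ry': 0.006, 'rz': 0.002}
3 -0.321 {'dx': 0.0, 'dy': 0.014, 'dz': 0.001, 'rx': 0.058, 'ry': 0.006, 'rz': 0.002}
4 -0.306 {'dx': 0.0, 'dy': 0.019, 'dz': 0.001, 'rx': 0.078, 'ry': 0.006, 'rz': 0.002}
5 -0.29 {'dx': 0.0, 'dy': 0.024, 'dz': 0.002, 'rx': 0.098, 'ry': 0.006, 'rz': 0.002}
11.4
```

arm_command --moves '[{"dx": 0, "dy": 0.002, "dz": 0, "rx": 0.008, "ry": 0, "rz": 0, "gripper": 0.28}, {"dx": 0, "dy": 0.004, "dz": 0, "rx": 0.017, "ry": 0, "rz": 0, "gripper": 0.28}, {"dx": 0, "dy": 0.006, "dz": 0, "rx": 0.025, "ry": 0, "rz": 0, "gripper": 0.28}, {"dx": 0, "dy": 0.008, "dz": 0, "rx": 0.034, "ry": 0, "rz": 0, "gripper": 0.28}, {"dx": 0, "dy": 0.01, "dz": 0, "rx": 0.042, "ry": 0, "rz": 0, "gripper": 0.28}, {"dx": 0, "dy": 0.012, "dz": 0.001, "rx": 0.051, "ry": 0, "rz": 0, "gripper": 0.28}, {"dx": 0, "dy": 0.014, "dz": 0.001, "rx": 0.06, "ry": 0, "rz": 0, "gripper": 0.28}, {"dx": 0, "dy": 0.016, "dz": 0.001, "rx": 0.068, "ry": 0, "rz": 0, "gripper": 0.28}, {"dx": 0, "dy": 0.018, "dz": 0.001, "rx": 0.077, "ry": 0, "rz": 0, "gripper": 0.28}, {"dx": 0, "dy": 0.02, "dz": 0.001, "rx": 0.085, "ry": 0, "rz": 0, "gripper": 0.28}]'

```text
time: 12.4
position: [441.8, -9.1, 212.0]
eef_rot: [-0.11, 1.563, 0.109]
wrist_force: [-2.3, -4.6, 1.4]
gripper_width: 0.286
```

```bash
cat >> h.py <<'E'
def fm():
    s=env.read_state(); F=s["wrist_force"]; Mo=s["moment"]; p=s["position"][:2]-C; h=np.degrees(np.arctan2(p[1],p[0]))%360
    a=np.radians(h); t=np.array([np.sin(a),-np.cos(a)]); L=0.15
    Fm=np.array([-Mo[1],Mo[0]])/L
    print("t %.2f r %.1f joint %.3f pushF %.2f pushM %.2f psi-off %.1f z %.1f"%(s["time"],np.hypot(*p),np.radians(H0-h),-F[:2]@t,-Fm@t,np.degrees(np.arctan2(*(R.from_rotvec(s["eef_rot"]).as_matrix()[[1,0],1])))-(h-90),s["position"][2]))
E
python3 - <<'E'
from h import *
fm()
for i in range(2):
    optics.read_camera("side"); fm()
E
```

```text
t 12.40 r 150.2 joint -0.301 pushF 4.19 pushM 4.25 psi-off -0.1 z 212.0
t 12.45 r 150.2 joint -0.301 pushF 2.78 pushM 3.75 psi-off -0.1 z 212.0
t 12.50 r 150.2 joint -0.301 pushF 2.98 pushM 2.80 psi-off -0.0 z 212.0
```

arm_command --moves '[{"dx": 0, "dy": 0.002, "dz": 0, "rx": 0.008, "ry": 0, "rz": 0, "gripper": 0.28}, {"dx": 0, "dy": 0.004, "dz": 0, "rx": 0.017, "ry": 0, "rz": 0, "gripper": 0.28}, {"dx": 0, "dy": 0.006, "dz": 0, "rx": 0.025, "ry": 0, "rz": 0, "gripper": 0.28}, {"dx": 0, "dy": 0.008, "dz": 0, "rx": 0.034, "ry": 0, "rz": 0, "gripper": 0.28}, {"dx": 0, "dy": 0.01, "dz": 0, "rx": 0.042, "ry": 0, "rz": 0, "gripper": 0.28}, {"dx": 0, "dy": 0.012, "dz": 0.001, "rx": 0.051, "ry": 0, "rz": 0, "gripper": 0.28}, {"dx": 0, "dy": 0.014, "dz": 0.001, "rx": 0.06, "ry": 0, "rz": 0, "gripper": 0.28}, {"dx": 0, "dy": 0.016, "dz": 0.001, "rx": 0.068, "ry": 0, "rz": 0, "gripper": 0.28}, {"dx": 0, "dy": 0.018, "dz": 0.001, "rx": 0.077, "ry": 0, "rz": 0, "gripper": 0.28}, {"dx": 0, "dy": 0.02, "dz": 0.001, "rx": 0.085, "ry": 0, "rz": 0, "gripper": 0.28}]'

```text
time: 13.5
position: [440.9, 1.1, 212.0]
eef_rot: [-0.057, 1.565, 0.056]
wrist_force: [-0.9, -4.1, 0.4]
gripper_width: 0.28
```

Run:
```python
from h import *
fm()
for i in range(1):
    optics.read_camera("side"); fm()
```

```text
t 13.50 r 150.0 joint -0.233 pushF 3.98 pushM 4.44 psi-off -0.0 z 212.0
t 13.55 r 150.0 joint -0.233 pushF 2.66 pushM 3.33 psi-off -0.0 z 212.0
```

Still in the air (about 4.2 N moving). Next 10 mm.

arm_command --moves '[{"dx": 0, "dy": 0.002, "dz": 0, "rx": 0.008, "ry": 0, "rz": 0, "gripper": 0.28}, {"dx": 0, "dy": 0.004, "dz": 0, "rx": 0.017, "ry": 0, "rz": 0, "gripper": 0.28}, {"dx": 0, "dy": 0.006, "dz": 0, "rx": 0.025, "ry": 0, "rz": 0, "gripper": 0.28}, {"dx": 0, "dy": 0.008, "dz": 0, "rx": 0.034, "ry": 0, "rz": 0, "gripper": 0.28}, {"dx": 0, "dy": 0.01, "dz": 0, "rx": 0.042, "ry": 0, "rz": 0, "gripper": 0.28}, {"dx": 0, "dy": 0.012, "dz": 0.001, "rx": 0.051, "ry": 0, "rz": 0, "gripper": 0.28}, {"dx": 0, "dy": 0.014, "dz": 0.001, "rx": 0.06, "ry": 0, "rz": 0, "gripper": 0.28}, {"dx": 0, "dy": 0.016, "dz": 0.001, "rx": 0.068, "ry": 0, "rz": 0, "gripper": 0.28}, {"dx": 0, "dy": 0.018, "dz": 0.001, "rx": 0.077, "ry": 0, "rz": 0, "gripper": 0.28}, {"dx": 0, "dy": 0.02, "dz": 0.001, "rx": 0.085, "ry": 0, "rz": 0, "gripper": 0.28}]'

```text
time: 14.55
position: [440.6, 11.3, 211.9]
eef_rot: [-0.004, 1.566, 0.003]
wrist_force: [-1.7, -3.0, -0.1]
gripper_width: 0.284
```

Run:
```python
from h import *
fm()
for i in range(1):
    optics.read_camera("side"); fm()
```

```text
t 14.55 r 149.9 joint -0.165 pushF 3.02 pushM 4.23 psi-off -0.0 z 211.9
t 14.60 r 149.9 joint -0.164 pushF 3.61 pushM 3.36 psi-off 0.0 z 211.9
```

arm_command --moves '[{"dx": 0, "dy": 0.002, "dz": 0, "rx": 0.008, "ry": 0, "rz": 0, "gripper": 0.28}, {"dx": 0, "dy": 0.004, "dz": 0, "rx": 0.017, "ry": 0, "rz": 0, "gripper": 0.28}, {"dx": 0, "dy": 0.006, "dz": 0, "rx": 0.025, "ry": 0, "rz": 0, "gripper": 0.28}, {"dx": 0, "dy": 0.008, "dz": 0, "rx": 0.034, "ry": 0, "rz": 0, "gripper": 0.28}, {"dx": 0, "dy": 0.01, "dz": 0, "rx": 0.042, "ry": 0, "rz": 0, "gripper": 0.28}, {"dx": 0, "dy": 0.012, "dz": 0.001, "rx": 0.051, "ry": 0, "rz": 0, "gripper": 0.28}, {"dx": 0, "dy": 0.014, "dz": 0.001, "rx": 0.06, "ry": 0, "rz": 0, "gripper": 0.28}, {"dx": 0, "dy": 0.016, "dz": 0.001, "rx": 0.068, "ry": 0, "rz": 0, "gripper": 0.28}, {"dx": 0, "dy": 0.018, "dz": 0.001, "rx": 0.077, "ry": 0, "rz": 0, "gripper": 0.28}, {"dx": 0, "dy": 0.02, "dz": 0.001, "rx": 0.085, "ry": 0, "rz": 0, "gripper": 0.28}]'

```text
time: 15.6
position: [441.1, 21.5, 211.9]
eef_rot: [0.049, 1.565, -0.049]
wrist_force: [-1.6, -3.8, -0.1]
gripper_width: 0.284
```

Run:
```python
from h import *
fm()
for i in range(1):
    optics.read_camera("side"); fm()
```

```text
t 15.60 r 149.7 joint -0.097 pushF 3.89 pushM 4.23 psi-off 0.0 z 211.9
t 15.65 r 149.7 joint -0.096 pushF 3.81 pushM 3.49 psi-off 0.0 z 211.9
```

arm_command --moves '[{"dx": 0, "dy": 0.002, "dz": 0, "rx": 0.008, "ry": 0, "rz": 0, "gripper": 0.28}, {"dx": 0, "dy": 0.004, "dz": 0, "rx": 0.017, "ry": 0, "rz": 0, "gripper": 0.28}, {"dx": 0, "dy": 0.006, "dz": 0, "rx": 0.025, "ry": 0, "rz": 0, "gripper": 0.28}, {"dx": 0, "dy": 0.008, "dz": 0, "rx": 0.034, "ry": 0, "rz": 0, "gripper": 0.28}, {"dx": 0, "dy": 0.01, "dz": 0, "rx": 0.042, "ry": 0, "rz": 0, "gripper": 0.28}, {"dx": 0, "dy": 0.012, "dz": 0.001, "rx": 0.051, "ry": 0, "rz": 0, "gripper": 0.28}, {"dx": 0, "dy": 0.014, "dz": 0.001, "rx": 0.06, "ry": 0, "rz": 0, "gripper": 0.28}, {"dx": 0, "dy": 0.016, "dz": 0.001, "rx": 0.068, "ry": 0, "rz": 0, "gripper": 0.28}, {"dx": 0, "dy": 0.018, "dz": 0.001, "rx": 0.077, "ry": 0, "rz": 0, "gripper": 0.28}, {"dx": 0, "dy": 0.02, "dz": 0.001, "rx": 0.085, "ry": 0, "rz": 0, "gripper": 0.28}]'

```text
time: 16.65
position: [442.3, 31.6, 211.9]
eef_rot: [0.103, 1.563, -0.102]
wrist_force: [-3.2, -3.5, -0.9]
gripper_width: 0.281
```

Run:
```python
from h import *
fm()
for i in range(1):
    optics.read_camera("side"); fm()
```

```text
t 16.65 r 149.5 joint -0.029 pushF 3.94 pushM 4.43 psi-off 0.1 z 211.9
t 16.70 r 149.5 joint -0.028 pushF 3.52 pushM 3.82 psi-off 0.1 z 211.9
```

arm_command --moves '[{"dx": 0, "dy": 0.002, "dz": 0, "rx": 0.008, "ry": 0, "rz": 0, "gripper": 0.28}, {"dx": 0, "dy": 0.004, "dz": 0, "rx": 0.017, "ry": 0, "rz": 0, "gripper": 0.28}, {"dx": 0, "dy": 0.006, "dz": 0, "rx": 0.025, "ry": 0, "rz": 0, "gripper": 0.28}, {"dx": 0, "dy": 0.008, "dz": 0, "rx": 0.034, "ry": 0, "rz": 0, "gripper": 0.28}, {"dx": 0, "dy": 0.01, "dz": 0, "rx": 0.042, "ry": 0, "rz": 0, "gripper": 0.28}, {"dx": 0, "dy": 0.012, "dz": 0, "rx": 0.051, "ry": 0, "rz": 0, "gripper": 0.28}, {"dx": 0, "dy": 0.014, "dz": 0, "rx": 0.06, "ry": 0, "rz": 0, "gripper": 0.28}, {"dx": 0, "dy": 0.016, "dz": 0, "rx": 0.068, "ry": 0, "rz": 0, "gripper": 0.28}, {"dx": 0, "dy": 0.018, "dz": 0, "rx": 0.077, "ry": 0, "rz": 0, "gripper": 0.28}, {"dx": 0, "dy": 0.02, "dz": 0, "rx": 0.085, "ry": 0, "rz": 0, "gripper": 0.28}]'

```text
time: 17.7
position: [443.7, 41.7, 211.9]
eef_rot: [0.156, 1.56, -0.155]
wrist_force: [-0.5, -3.9, -1.3]
gripper_width: 0.281
```

Run:
```python
from h import *
fm()
for i in range(1):
    optics.read_camera("side"); fm()
```

```text
t 17.70 r 149.7 joint 0.039 pushF 3.90 pushM 3.86 psi-off 0.1 z 211.9
t 17.75 r 149.7 joint 0.040 pushF 4.16 pushM 2.97 psi-off 0.1 z 211.9
```

arm_command --moves '[{"dx": 0, "dy": 0.002, "dz": 0, "rx": 0.008, "ry": 0, "rz": 0, "gripper": 0.28}, {"dx": 0, "dy": 0.004, "dz": 0, "rx": 0.017, "ry": 0, "rz": 0, "gripper": 0.28}, {"dx": 0, "dy": 0.006, "dz": 0, "rx": 0.025, "ry": 0, "rz": 0, "gripper": 0.28}, {"dx": 0, "dy": 0.008, "dz": 0, "rx": 0.034, "ry": 0, "rz": 0, "gripper": 0.28}, {"dx": 0, "dy": 0.01, "dz": 0, "rx": 0.042, "ry": 0, "rz": 0, "gripper": 0.28}, {"dx": 0, "dy": 0.012, "dz": 0, "rx": 0.051, "ry": 0, "rz": 0, "gripper": 0.28}, {"dx": 0, "dy": 0.014, "dz": 0, "rx": 0.06, "ry": 0, "rz": 0, "gripper": 0.28}, {"dx": 0, "dy": 0.016, "dz": 0, "rx": 0.068, "ry": 0, "rz": 0, "gripper": 0.28}, {"dx": 0, "dy": 0.018, "dz": 0, "rx": 0.077, "ry": 0, "rz": 0, "gripper": 0.28}, {"dx": 0, "dy": 0.02, "dz": 0, "rx": 0.085, "ry": 0, "rz": 0, "gripper": 0.28}]'

```text
time: 18.75
position: [445.9, 51.7, 212.0]
eef_rot: [0.209, 1.555, -0.208]
wrist_force: [1.5, -4.0, -2.2]
gripper_width: 0.279
```

Run:
```python
from h import *
fm()
for i in range(1):
    optics.read_camera("side"); fm()
```

```text
t 18.75 r 149.9 joint 0.107 pushF 3.50 pushM 4.01 psi-off 0.1 z 212.0
t 18.80 r 149.9 joint 0.108 pushF 3.68 pushM 2.99 psi-off 0.1 z 212.0
```

arm_command --moves '[{"dx": 0, "dy": 0.002, "dz": 0, "rx": 0.008, "ry": 0, "rz": 0, "gripper": 0.28}, {"dx": 0, "dy": 0.004, "dz": 0, "rx": 0.017, "ry": 0, "rz": 0, "gripper": 0.28}, {"dx": 0, "dy": 0.006, "dz": 0, "rx": 0.025, "ry": 0, "rz": 0, "gripper": 0.28}, {"dx": 0, "dy": 0.008, "dz": 0, "rx": 0.034, "ry": 0, "rz": 0, "gripper": 0.28}, {"dx": 0, "dy": 0.01, "dz": 0, "rx": 0.042, "ry": 0, "rz": 0, "gripper": 0.28}, {"dx": 0, "dy": 0.012, "dz": 0.001, "rx": 0.051, "ry": 0, "rz": 0, "gripper": 0.28}, {"dx": 0, "dy": 0.014, "dz": 0.001, "rx": 0.06, "ry": 0, "rz": 0, "gripper": 0.28}, {"dx": 0, "dy": 0.016, "dz": 0.001, "rx": 0.068, "ry": 0, "rz": 0, "gripper": 0.28}, {"dx": 0, "dy": 0.018, "dz": 0.001, "rx": 0.077, "ry": 0, "rz": 0, "gripper": 0.28}, {"dx": 0, "dy": 0.02, "dz": 0.001, "rx": 0.085, "ry": 0, "rz": 0, "gripper": 0.28}]'

```text
time: 19.8
position: [448.8, 61.4, 212.0]
eef_rot: [0.262, 1.549, -0.261]
wrist_force: [-4.3, -2.1, 0.2]
gripper_width: 0.28
```

Run:
```python
from h import *
fm()
for i in range(1):
    optics.read_camera("side"); fm()
```

```text
t 19.80 r 150.0 joint 0.175 pushF 3.43 pushM 4.69 psi-off 0.1 z 212.0
t 19.85 r 150.0 joint 0.176 pushF 3.43 pushM 3.81 psi-off 0.1 z 212.0
```

arm_command --moves '[{"dx": 0, "dy": 0.002, "dz": 0, "rx": 0.008, "ry": 0, "rz": 0, "gripper": 0.28}, {"dx": 0, "dy": 0.004, "dz": 0, "rx": 0.017, "ry": 0, "rz": 0, "gripper": 0.28}, {"dx": 0, "dy": 0.006, "dz": 0, "rx": 0.025, "ry": 0, "rz": 0, "gripper": 0.28}, {"dx": 0, "dy": 0.008, "dz": 0, "rx": 0.034, "ry": 0, "rz": 0, "gripper": 0.28}, {"dx": 0, "dy": 0.01, "dz": 0, "rx": 0.042, "ry": 0, "rz": 0, "gripper": 0.28}, {"dx": 0, "dy": 0.012, "dz": 0.001, "rx": 0.051, "ry": 0, "rz": 0, "gripper": 0.28}, {"dx": 0, "dy": 0.014, "dz": 0.001, "rx": 0.06, "ry": 0, "rz": 0, "gripper": 0.28}, {"dx": 0, "dy": 0.016, "dz": 0.001, "rx": 0.068, "ry": 0, "rz": 0, "gripper": 0.28}, {"dx": 0, "dy": 0.018, "dz": 0.001, "rx": 0.077, "ry": 0, "rz": 0, "gripper": 0.28}, {"dx": 0, "dy": 0.02, "dz": 0.001, "rx": 0.085, "ry": 0, "rz": 0, "gripper": 0.28}]'

```text
time: 20.85
position: [452.8, 70.8, 212.0]
eef_rot: [0.315, 1.542, -0.313]
wrist_force: [-2.3, -3.3, -0.6]
gripper_width: 0.28
```

Run:
```python
from h import *
fm()
for i in range(1):
    optics.read_camera("side"); fm()
```

```text
t 20.85 r 149.8 joint 0.243 pushF 3.95 pushM 4.35 psi-off 0.2 z 212.0
t 20.90 r 149.8 joint 0.244 pushF 3.63 pushM 3.56 psi-off 0.2 z 212.0
```

arm_command --moves '[{"dx": 0, "dy": 0.002, "dz": 0, "rx": 0.008, "ry": 0, "rz": 0, "gripper": 0.28}, {"dx": 0, "dy": 0.004, "dz": 0, "rx": 0.017, "ry": 0, "rz": 0, "gripper": 0.28}, {"dx": 0, "dy": 0.006, "dz": 0, "rx": 0.025, "ry": 0, "rz": 0, "gripper": 0.28}, {"dx": 0, "dy": 0.008, "dz": 0, "rx": 0.034, "ry": 0, "rz": 0, "gripper": 0.28}, {"dx": 0, "dy": 0.01, "dz": 0, "rx": 0.042, "ry": 0, "rz": 0, "gripper": 0.28}, {"dx": 0, "dy": 0.012, "dz": 0, "rx": 0.051, "ry": 0, "rz": 0, "gripper": 0.28}, {"dx": 0, "dy": 0.014, "dz": 0, "rx": 0.06, "ry": 0, "rz": 0, "gripper": 0.28}, {"dx": 0, "dy": 0.016, "dz": 0, "rx": 0.068, "ry": 0, "rz": 0, "gripper": 0.28}, {"dx": 0, "dy": 0.018, "dz": 0, "rx": 0.077, "ry": 0, "rz": 0, "gripper": 0.28}, {"dx": 0, "dy": 0.02, "dz": 0, "rx": 0.085, "ry": 0, "rz": 0, "gripper": 0.28}]'

```text
time: 21.9
position: [456.9, 80.2, 212.0]
eef_rot: [0.368, 1.533, -0.366]
wrist_force: [-1.4, -3.7, -2.2]
gripper_width: 0.278
```

Run:
```python
from h import *
fm()
for i in range(1):
    optics.read_camera("side"); fm()
```

```text
t 21.90 r 150.0 joint 0.311 pushF 3.98 pushM 4.08 psi-off 0.2 z 212.0
t 21.95 r 150.0 joint 0.312 pushF 2.37 pushM 3.32 psi-off 0.2 z 212.0
```

arm_command --moves '[{"dx": 0, "dy": 0.002, "dz": 0, "rx": 0.008, "ry": 0, "rz": 0, "gripper": 0.28}, {"dx": 0, "dy": 0.004, "dz": 0, "rx": 0.017, "ry": 0, "rz": 0, "gripper": 0.28}, {"dx": 0, "dy": 0.006, "dz": 0, "rx": 0.025, "ry": 0, "rz": 0, "gripper": 0.28}, {"dx": 0, "dy": 0.008, "dz": 0, "rx": 0.034, "ry": 0, "rz": 0, "gripper": 0.28}, {"dx": 0, "dy": 0.01, "dz": 0, "rx": 0.042, "ry": 0, "rz": 0, "gripper": 0.28}, {"dx": 0, "dy": 0.012, "dz": 0.001, "rx": 0.051, "ry": 0, "rz": 0, "gripper": 0.28}, {"dx": 0, "dy": 0.014, "dz": 0.001, "rx": 0.06, "ry": 0, "rz": 0, "gripper": 0.28}, {"dx": 0, "dy": 0.016, "dz": 0.001, "rx": 0.068, "ry": 0, "rz": 0, "gripper": 0.28}, {"dx": 0, "dy": 0.018, "dz": 0.001, "rx": 0.077, "ry": 0, "rz": 0, "gripper": 0.28}, {"dx": 0, "dy": 0.02, "dz": 0.001, "rx": 0.085, "ry": 0, "rz": 0, "gripper": 0.28}]'

```text
time: 22.95
position: [461.8, 89.0, 212.0]
eef_rot: [0.421, 1.524, -0.419]
wrist_force: [-4.4, -2.0, -1.4]
gripper_width: 0.279
```

Run:
```python
from h import *
fm()
for i in range(1):
    optics.read_camera("side"); fm()
```

```text
t 22.95 r 150.0 joint 0.379 pushF 3.96 pushM 4.70 psi-off 0.2 z 212.0
t 23.00 r 149.9 joint 0.380 pushF 4.21 pushM 3.99 psi-off 0.2 z 212.0
```

arm_command --moves '[{"dx": 0, "dy": 0.002, "dz": 0, "rx": 0.006, "ry": 0, "rz": 0, "gripper": 0.28}, {"dx": 0, "dy": 0.003, "dz": 0, "rx": 0.012, "ry": 0, "rz": 0, "gripper": 0.28}, {"dx": 0, "dy": 0.005, "dz": 0, "rx": 0.018, "ry": 0, "rz": 0, "gripper": 0.28}, {"dx": 0, "dy": 0.006, "dz": 0, "rx": 0.024, "ry": 0, "rz": 0, "gripper": 0.28}, {"dx": 0, "dy": 0.007, "dz": 0, "rx": 0.03, "ry": 0, "rz": 0, "gripper": 0.28}, {"dx": 0, "dy": 0.009, "dz": 0, "rx": 0.036, "ry": 0, "rz": 0, "gripper": 0.28}, {"dx": 0, "dy": 0.01, "dz": 0, "rx": 0.042, "ry": 0, "rz": 0, "gripper": 0.28}, {"dx": 0, "dy": 0.011, "dz": 0, "rx": 0.048, "ry": 0, "rz": 0, "gripper": 0.28}, {"dx": 0, "dy": 0.013, "dz": 0, "rx": 0.054, "ry": 0, "rz": 0, "gripper": 0.28}, {"dx": 0, "dy": 0.014, "dz": 0, "rx": 0.06, "ry": 0, "rz": 0, "gripper": 0.28}]'

```text
time: 24.0
position: [465.6, 95.2, 212.1]
eef_rot: [0.459, 1.516, -0.456]
wrist_force: [-3.6, -2.7, -2.3]
gripper_width: 0.279
```

Run:
```python
from h import *
fm()
for i in range(1):
    optics.read_camera("side"); fm()
```

```text
t 24.00 r 150.0 joint 0.427 pushF 4.28 pushM 4.33 psi-off 0.2 z 212.1
t 24.05 r 150.0 joint 0.428 pushF 3.16 pushM 3.90 psi-off 0.2 z 212.1
```

arm_command --moves '[{"dx": 0, "dy": 0.002, "dz": 0, "rx": 0.006, "ry": 0, "rz": 0, "gripper": 0.28}, {"dx": 0, "dy": 0.003, "dz": 0, "rx": 0.012, "ry": 0, "rz": 0, "gripper": 0.28}, {"dx": 0, "dy": 0.005, "dz": 0, "rx": 0.018, "ry": 0, "rz": 0, "gripper": 0.28}, {"dx": 0, "dy": 0.006, "dz": 0, "rx": 0.024, "ry": 0, "rz": 0, "gripper": 0.28}, {"dx": 0, "dy": 0.007, "dz": 0, "rx": 0.03, "ry": 0, "rz": 0, "gripper": 0.28}, {"dx": 0, "dy": 0.009, "dz": 0, "rx": 0.036, "ry": 0, "rz": 0, "gripper": 0.28}, {"dx": 0, "dy": 0.01, "dz": 0, "rx": 0.042, "ry": 0, "rz": 0, "gripper": 0.28}, {"dx": 0, "dy": 0.011, "dz": 0, "rx": 0.048, "ry": 0, "rz": 0, "gripper": 0.28}, {"dx": 0, "dy": 0.013, "dz": 0, "rx": 0.054, "ry": 0, "rz": 0, "gripper": 0.28}, {"dx": 0, "dy": 0.014, "dz": 0, "rx": 0.06, "ry": 0, "rz": 0, "gripper": 0.28}]'

```text
time: 25.05
position: [469.6, 101.1, 212.1]
eef_rot: [0.496, 1.508, -0.493]
wrist_force: [-2.7, -3.6, -2.4]
gripper_width: 0.274
```

Run:
```python
from h import *
fm()
for i in range(1):
    optics.read_camera("side"); fm()
```

```text
t 25.05 r 150.2 joint 0.475 pushF 4.44 pushM 4.56 psi-off 0.2 z 212.1
t 25.10 r 150.2 joint 0.475 pushF 4.07 pushM 3.77 psi-off 0.2 z 212.1
```

arm_command --moves '[{"dx": 0, "dy": 0.001, "dz": 0, "rx": 0.005, "ry": 0, "rz": 0, "gripper": 0.28}, {"dx": 0, "dy": 0.002, "dz": 0, "rx": 0.01, "ry": 0, "rz": 0, "gripper": 0.28}, {"dx": 0, "dy": 0.003, "dz": 0, "rx": 0.015, "ry": 0, "rz": 0, "gripper": 0.28}, {"dx": 0, "dy": 0.005, "dz": 0, "rx": 0.02, "ry": 0, "rz": 0, "gripper": 0.28}, {"dx": 0, "dy": 0.006, "dz": 0, "rx": 0.025, "ry": 0, "rz": 0, "gripper": 0.28}, {"dx": 0, "dy": 0.007, "dz": 0, "rx": 0.03, "ry": 0, "rz": 0, "gripper": 0.28}, {"dx": 0, "dy": 0.008, "dz": 0, "rx": 0.035, "ry": 0, "rz": 0, "gripper": 0.28}, {"dx": 0, "dy": 0.01, "dz": 0, "rx": 0.04, "ry": 0, "rz": 0, "gripper": 0.28}, {"dx": 0, "dy": 0.011, "dz": 0, "rx": 0.045, "ry": 0, "rz": 0, "gripper": 0.28}, {"dx": 0, "dy": 0.012, "dz": 0, "rx": 0.05, "ry": 0, "rz": 0, "gripper": 0.28}]'

```text
time: 26.1
position: [473.3, 106.0, 212.1]
eef_rot: [0.527, 1.5, -0.523]
wrist_force: [-2.8, -2.8, -2.8]
gripper_width: 0.276
```

Run:
```python
from h import *
fm()
for i in range(2):
    optics.read_camera("side"); fm()
```

```text
t 26.10 r 150.3 joint 0.515 pushF 3.93 pushM 3.68 psi-off 0.2 z 212.1
t 26.15 r 150.3 joint 0.516 pushF 3.25 pushM 3.73 psi-off 0.3 z 212.1
t 26.20 r 150.3 joint 0.516 pushF 3.54 pushM 3.21 psi-off 0.3 z 212.1
```

arm_command --moves '[{"dx": 0, "dy": 0.002, "dz": 0, "rx": 0.008, "ry": 0, "rz": 0, "gripper": 0.28}, {"dx": 0, "dy": 0.004, "dz": 0, "rx": 0.017, "ry": 0, "rz": 0, "gripper": 0.28}, {"dx": 0, "dy": 0.006, "dz": 0, "rx": 0.025, "ry": 0, "rz": 0, "gripper": 0.28}, {"dx": 0, "dy": 0.008, "dz": 0, "rx": 0.034, "ry": 0, "rz": 0, "gripper": 0.28}, {"dx": 0, "dy": 0.01, "dz": 0.001, "rx": 0.042, "ry": 0, "rz": 0, "gripper": 0.28}, {"dx": 0, "dy": 0.012, "dz": 0.001, "rx": 0.051, "ry": 0, "rz": 0, "gripper": 0.28}, {"dx": 0, "dy": 0.014, "dz": 0.001, "rx": 0.06, "ry": 0, "rz": 0, "gripper": 0.28}, {"dx": 0, "dy": 0.016, "dz": 0.001, "rx": 0.068, "ry": 0, "rz": 0, "gripper": 0.28}, {"dx": 0, "dy": 0.018, "dz": 0.001, "rx": 0.077, "ry": 0, "rz": 0, "gripper": 0.28}, {"dx": 0, "dy": 0.02, "dz": 0.001, "rx": 0.085, "ry": 0, "rz": 0, "gripper": 0.28}]'

```text
time: 27.2
position: [480.0, 113.6, 212.2]
eef_rot: [0.58, 1.486, -0.575]
wrist_force: [-2.6, -2.7, -1.2]
gripper_width: 0.281
```

Run:
```python
from h import *
fm()
for i in range(2):
    optics.read_camera("side"); fm()
```

```text
t 27.20 r 150.1 joint 0.583 pushF 3.72 pushM 4.64 psi-off 0.3 z 212.2
t 27.25 r 150.1 joint 0.584 pushF 4.14 pushM 3.37 psi-off 0.3 z 212.2
t 27.30 r 150.1 joint 0.584 pushF 2.93 pushM 3.31 psi-off 0.3 z 212.2
```

arm_command --moves '[{"dx": 0, "dy": 0.002, "dz": 0, "rx": 0.008, "ry": 0, "rz": 0, "gripper": 0.28}, {"dx": 0, "dy": 0.004, "dz": 0, "rx": 0.017, "ry": 0, "rz": 0, "gripper": 0.28}, {"dx": 0, "dy": 0.006, "dz": 0, "rx": 0.025, "ry": 0, "rz": 0, "gripper": 0.28}, {"dx": 0, "dy": 0.008, "dz": 0, "rx": 0.034, "ry": 0, "rz": 0, "gripper": 0.28}, {"dx": 0, "dy": 0.01, "dz": 0.001, "rx": 0.042, "ry": 0, "rz": 0, "gripper": 0.28}, {"dx": 0, "dy": 0.012, "dz": 0.001, "rx": 0.051, "ry": 0, "rz": 0, "gripper": 0.28}, {"dx": 0, "dy": 0.014, "dz": 0.001, "rx": 0.06, "ry": 0, "rz": 0, "gripper": 0.28}, {"dx": 0, "dy": 0.016, "dz": 0.001, "rx": 0.068, "ry": 0, "rz": 0, "gripper": 0.28}, {"dx": 0, "dy": 0.018, "dz": 0.001, "rx": 0.077, "ry": 0, "rz": 0, "gripper": 0.28}, {"dx": 0, "dy": 0.02, "dz": 0.001, "rx": 0.085, "ry": 0, "rz": 0, "gripper": 0.28}]'

```text
time: 28.3
position: [486.9, 120.6, 212.2]
eef_rot: [0.631, 1.472, -0.627]
wrist_force: [-5.5, -4.3, -1.2]
gripper_width: 0.282
```

Run:
```python
from h import *
fm()
for i in range(2):
    im=optics.read_camera("side"); fm()
cv2.imwrite("pics/s8.png",cv2.resize(im[190:280,230:350,::-1],None,fx=6,fy=6,interpolation=cv2.INTER_CUBIC))
a=cv2.imread("pics/side0.png"); cv2.imwrite("pics/s8b.png",cv2.resize(a[190:280,230:350],None,fx=6,fy=6,interpolation=cv2.INTER_CUBIC))
```

```text
t 28.30 r 150.1 joint 0.648 pushF 6.95 pushM 7.53 psi-off 0.2 z 212.2
t 28.35 r 150.0 joint 0.649 pushF 5.98 pushM 6.92 psi-off 0.2 z 212.2
t 28.40 r 150.0 joint 0.649 pushF 5.72 pushM 6.67 psi-off 0.2 z 212.2
```

View pics/s8.png

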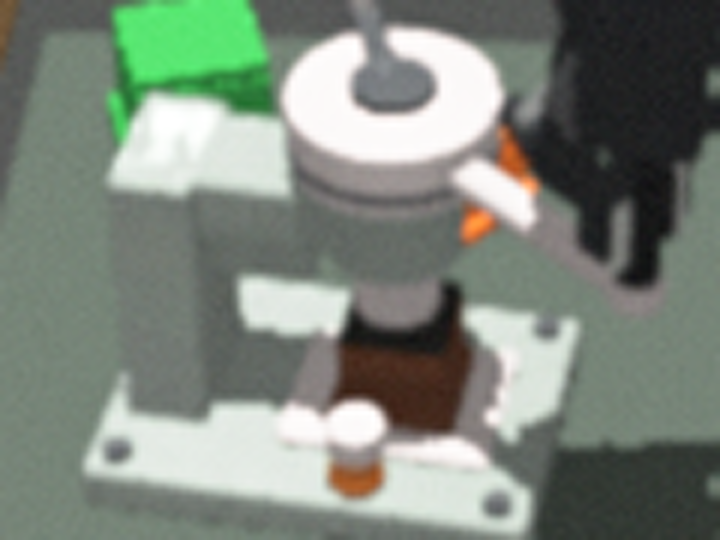

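View pics/s8b.png

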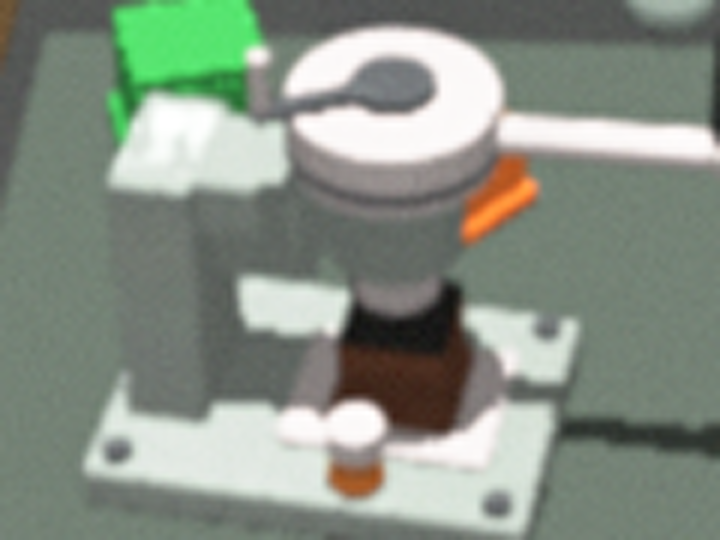

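arm_command --moves '[{"dx": 0, "dy": -0.003, "dz": 0, "rx": 0, "ry": 0, "rz": 0, "gripper": 0.28}, {"dx": 0, "dy": -0.004, "dz": 0, "rx": 0, "ry": 0, "rz": 0, "gripper": 0.4}, {"dx": 0, "dy": -0.004, "dz": 0, "rx": 0, "ry": 0, "rz": 0, "gripper": 0.5}, {"dx": 0, "dy": -0.004, "dz": 0, "rx": 0, "ry": 0, "rz": 0, "gripper": 0.6}, {"dx": 0, "dy": -0.004, "dz": 0, "rx": 0, "ry": 0, "rz": 0, "gripper": 0.6}, {"dx": -0.04, "dy": -0.004, "dz": 0, "rx": 0, "ry": 0, "rz": 0, "gripper": 0.6}, {"dx": -0.1, "dy": -0.004, "dz": 0, "rx": 0, "ry": 0, "rz": 0, "gripper": 0.6}, {"dx": -0.17, "dy": -0.004, "dz": 0, "rx": 0, "ry": 0, "rz": 0, "gripper": 0.6}, {"dx": -0.2, "dy": -0.004, "dz": 0, "rx": 0, "ry": 0, "rz": 0, "gripper": 0.6}, {"dx": -0.2, "dy": -0.004, "dz": 0, "rx": 0, "ry": 0, "rz": 0, "gripper": 0.6}]'

```text
time: 29.4
position: [485.6, 119.4, 314.2]
eef_rot: [0.633, 1.468, -0.625]
wrist_force: [0.3, -0.1, -0.2]
gripper_width: 0.602
```

Run:
```python
from h import *
st()
im=optics.read_camera("side"); cv2.imwrite("pics/s9.png",im[:,:,::-1])
im=optics.read_camera("top"); cv2.imwrite("pics/t9.png",im[:,:,::-1]); st()
```

```text
t 29.4 pos [485.6 119.4 314.2] F [ 0.35 -0.06 -0.2 ] M [ 0.002 -0.028 -0.019] gw 0.602 psi 43.8
t 29.5 pos [484.7 119.3 311.6] F [-0.99 -0.99  0.07] M [-0.019  0.044 -0.052] gw 0.599 psi 43.8
```

View pics/s9.png

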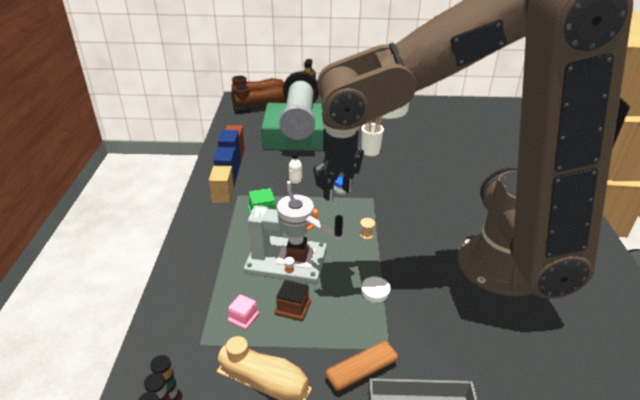

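View pics/t9.png

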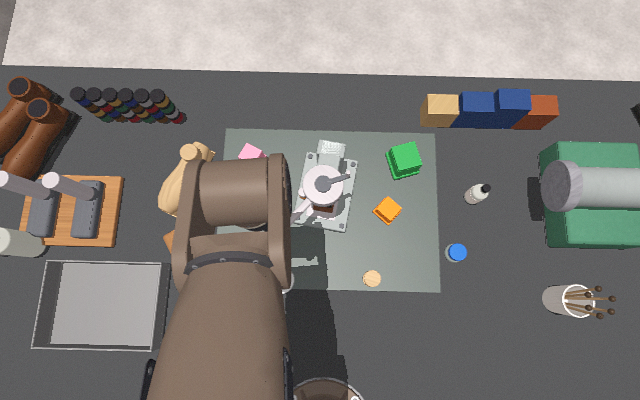

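Run:
```python
from h import *
st(); print(env.hand_in())
```

```text
t 29.5 pos [484.7 119.3 311.6] F [-0.99 -0.99  0.07] M [-0.019  0.044 -0.052] gw 0.599 psi 43.8
the job is handed in; nothing more can be done
None
```

I flipped the selector pin over to tighten. Two clockwise strokes then clamped the heel, with one click-back swing between them. I opened the gripper, lifted clear of the post and handed the job in at 29.5 s.

- **Selector:** the close wrist-camera view put it at about 0.45 rad, where the pin was pushing against its stop. The last top picture still shows it on the tightening side.
- **Clamping:** the push on the post was about 4 N in the air. It rose to 7.0–7.5 N moving and 5.7–6.9 N standing. I estimate about 85 N on the heel, but I could not read the pad force directly.
- **Disagreement:** the force and moment sensors differed by up to 1 N. By the moment alone the standing push was 6.7 N, above the 5–6 N target but well below the 9 N that crushes the heel.
- **Scene:** the last side and top pictures show the heel still standing under the pad and the other things where they were. The arm hides part of the top view. I judged the heel's centring and tilt by eye and did not measure them.
- **Camera check:** early on, the side camera placed the press 7–10 mm off in y from the top camera. I used the top and wrist cameras, which agreed within about 2 mm.

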